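# Shut and lock the end gate of a gel caster with its cam

### The arm

A 6-joint arm with a two-finger parallel gripper is mounted at the origin on the work surface. World frame = base frame: x ahead of the robot, y to its left, z up, the work surface at z = 0. Lengths are in m, angles in degrees, forces in N, time in s.
With the tool pointing down it reaches from about 0.4 to 0.825 m from the base axis. Payload 7 kg.
Tool frame: the origin (TCP) lies at the very end of the fingers, on their centre line; the grasp point (between the pads) lies 19 mm behind it (ctrl.tcp_to_grasp is the distance from the TCP to the grasp point, in m); z points along the fingers, y is the direction in which the jaws open and shut (so a half turn about z gives the same grasp; the last joint's range is limited). The gripper opens to 88 mm and grips with 3 to 60 N. Pads are 19 mm wide; open, the fingers measure 130 mm over their backs; the gripper's body (78 mm by 193 mm) begins 47 mm behind the grasp point.
Start: joints at [-52.019, 20.546, 0.682, 0, -70.136, -16.507], TCP at [0.247, -0.628, 0.205] pointing down, gripper open.
Joint ranges: [-176.03, 176.03], [-82.01, 121.73], [-58.28, 71.71], [-173.87, 95.51], [-174.79, -0.11], [-173.66, 173.66]. Speed limits (degrees/s): [136.94, 136.94, 172.46, 180, 180, 180].

### API

Orientations are given as [roll, pitch, yaw] about the fixed x, y, z axes, in that order (R = Rz(yaw) Ry(pitch) Rx(roll)).
In Python, from plant import ctrl gives the robot as it stands.
- The arm moves only by the tool jog_arm, never from a script. Its argument "commands" is a list of rows, each an object of numbers: "x", "y", "z": the shift along the tool's x, y, z in cm; "roll": the turn about the tool's z in rad. In form: [{"x": .., "y": .., "z": .., "roll": ..}, ...]. A call has 1 to 12 rows; each row shifts and turns the commanded pose from where the row before left it, along the tool's axes as they then stand; what a row does not reach is not made up. A row lasts 1/10 s, in which the tool goes at most 50 mm and 8.59 degrees, less where a joint would pass 70% of its speed; a pose out of reach is approached as far as the arm can. A call is refused whole if a number of a shift passes 5 or a number of a turn 0.15, either way. A call with a gripper value outside its range is refused whole. "gripper" is the finger opening in cm, from 0 to 8.76, set as the call begins (left out, the last holds). The fingers move at their own pace and stop on an object; the grip force is fixed at half the most. Time passes only in rows, so rows that do not move let the fingers close. It gives the time, the measured TCP pose, the force and the opening at its end, in the units of the state.
- ctrl.get_obs(): the state, without advancing time (a new reading comes with each control period).
- ctrl.snapshot(name): name is "scene" or "top"; returns a dict with "image" (400x640x3 uint8, red, green, blue), "mtx" (3x3 intrinsics, pixels), "position" and "orientation" of the camera in the world. Camera axes: x right, y up, looking along -z (the intrinsics and any distortion apply to the point x, -y, -z); pixel columns grow to the right and rows downward; lengths in m; the calibration is good to about 2 mm. A picture is of the moment at which its call begins. There is no depth.
- ctrl.close_job(): hands the job in, once; it reports no verdict.
Trained networks look in the newest picture that a camera, given by its name, has taken for a name from the list of things; names that differ only in an ending like _2 or _b are one class to them, and where a whole thing is asked for, a point or a joint stands for the part that bears it (a point fixed in the world has none). Each returns a list of dicts, best first, with "confidence" (0 to 1); they miss things now and then, are a little off and sometimes report something else, mostly with a low value. They report only what shows in the picture. A call takes as long as a camera call. They do not tell look-alikes from the thing itself.
- ctrl.search_frame(camera, query): "position" ([column, row] as shares, 0 to 1, of the picture: columns of its width, rows of its height, amid what is visible of it).
- ctrl.regions_of(camera, query): "mask" (400x640 bool, what is visible of it) and "position" ([column, row] as shares, 0 to 1, of the picture: columns of its width, rows of its height, amid what is visible of it).
The state is a dict: "clock": time; "joint_pos": joint angles; "qvel": joint speeds; "tau": joint torques, N m; "tool_pos": TCP position; "orientation": TCP orientation; "force": force on the tool from outside, world axes, zero at the start; "moment": the same for the moment, N m; "opening": finger opening in m.
Only numpy, scipy, OpenCV 4.12 (cv2) and the standard library are available. Lean on these libraries where they do the work, as an engineer would, in place of code of your own. Each camera call takes 0.05 s, during which the arm holds its last target.

### The job

Get the gel caster ready for pouring: turn the yellow lever to bring the red cam to its low point, clear of the gate's path, then push the blue gate forward until the clear gel tray is fully home against the end wall, and finally turn the lever all the way back so that the cam locks behind the gate. Only push with the fingertips, gripping and lifting nothing; the tray stays flat in the caster, and the rack, tip box, bottle and comb beside it stay where they are.

Things in the scene. Friction and masses are not known exactly. Their poses are not given: they have to be found in the camera images.
- caster: White gel caster, fixed on the bench. Origin: on the bench (z = 0), mid-width; X = the way the gate is pushed, towards the end wall; Y = left of that, the cam's side. Offsets in this list are in mm in this frame (X, Y, Z). Base plate X -154 to 131, Y -75 to 75, top at Z 22, with an ear at X -96 to -32 out to Y 127 under the cam. Side rails at Y 53 to 65 either side, top at Z 47.
- gate (a joint): Travel of the blue sliding gate in m along the caster's +X: 0 = parked right back (back face at X -123), 0.067 = home with the tray against the end wall (back face at X -56). Starts at 0 to 0.010. It runs in the caster and cannot be lifted; about 2 N of friction, 3 to 5 N once it pushes the tray. It stays where it is left.
- gate_back (a point): Middle of the gate's flat back face (the face to push, looking to the caster's -X), at Z 42.5. The gate is 103 wide, Z 23 to 62 (a 3 mm ridge on top), 15 thick with the black seal on its front. A wing 12 thick reaches out over the left rail to Y 85 (Z 48 to 62): the cam blocks and later locks this wing. The space behind the gate is free down to the base plate (Z 22).
- cam (a joint): Angle in rad of the red cam and its lever about an upright pivot, counter-clockwise from above. 0 = low point: nose to the caster's -X, lever to +X, gate passes. 1.57 = high point: nose to -Y, lever to +Y; blocks the gate in front, or locks it from behind when home. Stops at -0.03 and 1.60; starts at 1.2 to 1.55. Above 0.25 the gate's wing catches the nose. 0.06 N m friction: stays where left.
- cam_axis (a point): Point on the cam's pivot axis (X -64.3, Y 102) at Z 55, half-way up the red cam plate (Z 49 to 61, round hub of radius 12; above it a black hub of radius 10 up to Z 76).
- cam_nose (a point): Centre of the round end of the cam's nose (radius 8), 30 from the pivot axis, at Z 55, on the side opposite to the lever.
- lever_knob (a point): Point on the upright yellow knob (pin of radius 7, Z 63 to 99) at the end of the lever, 58 from the pivot axis, at Z 85. The lever bar is 12 wide, Z 63 to 70. Push the knob sideways, along its arc about the pivot.
- tray_front (a point): Middle of the far end of the clear gel tray, 10 above its underside (Z 32). The tray is loose, 150 long (X) by 100 wide, sides 26 high, open ends, about 0.16 kg, two orange strips across its floor; it lies flat between the rails with 2 play each side. It starts with this end 8 to 22 short of the end wall's seal; home = this end against the seal (X 109).
- end_seal (a point): Middle of the face of the black seal on the fixed end wall (X 109, Z 37), which the tray is pushed against. The end wall is 130 wide, its top at Z 58.
- rack: Green tube rack 112 x 70 x 46 with orange-capped tubes up to 85 high; origin under its centre. Loose; leave alone.
- tipbox: Yellow pipette-tip box with clear lid, 122 x 86 x 64; origin under its centre. Loose; leave alone.
- bottle: Glass bottle with blue cap, 68 across, 125 high; origin under its centre. Loose; leave alone.
- comb: White gel comb lying flat, 104 x 36 x 6; origin at its underside near its middle. Loose; leave alone.
Things that resemble listed ones, but are neither listed nor needed, are in the scene too. Leave any brown look-alike of the part that bears tray_front alone.

How it is judged:
By the outcome, as a careful person would: the job done as asked, in the order asked, and still so for the second after the job is handed in, with the robot touching nothing.
It also fails if it takes over 58 s, if anything falls off the work surface, if the arm or the gripper's body presses on something with over 40 N, if the wrist force passes 120 N, or if a joint passes its speed limit or range.

## Working session

There is one attempt and no reset: what is moved stays moved. The work goes in short steps, Python scripts to look and compute and a tool call to move; the robot and the scene stay as the last step left them, time stands still between calls to the robot, and variables do not carry over. Pictures are saved under pics/ and viewed, and the job is handed in when it is done.

Besides the shell and the picture viewer there is one more tool, called after "Emit:" as name([rows], argument=value, ...), one row to a line, values as JSON. jog_arm: Moves the arm, as the interface text tells. Its arguments: {"type":"object","properties":{"commands":{"type":"array"},"gripper":{"type":"number"}},"required":["commands"]}

```bash
mkdir -p pics; ls; cat > h.py <<'E'
import numpy as np, cv2
from plant import ctrl
def snap(n,f):
    s=ctrl.snapshot(n); cv2.imwrite('pics/'+f,s['image'][:,:,::-1]); return s
E
python3 - <<'E'
from h import *
for n in ('scene','top'):
    s=snap(n,n+'0.png'); print(n,s['mtx'],s['position'],s['orientation'],[k for k in s])
    for q in ('gate_back','cam_axis','cam_nose','lever_knob','tray_front','end_seal','caster','gate','cam'):
        print(q,[(np.round(np.array(d['position'])*[640,400],1),round(d['confidence'],2)) for d in ctrl.search_frame(n,q)])
print(ctrl.get_obs())
E
```

```text
pics
scene [[398.58057257   0.         323.51835587]
 [  0.         398.58057257 197.48100514]
 [  0.           0.           1.        ]] [ 1.24039979 -0.02418715  0.59958191] [51.53978754  0.62509456 86.60494995] ['image', 'mtx', 'position', 'orientation']
gate_back [(array([325.2, 183.6]), 0.71)]
cam_axis [(array([378.6, 180.5]), 0.61)]
cam_nose [(array([379.6, 179.7]), 0.57)]
lever_knob [(array([383. , 177.5]), 0.72)]
tray_front [(array([343.7, 222. ]), 0.8), (array([188.4, 251.5]), 0.65), (array([255.4, 161.2]), 0.65)]
end_seal [(array([345.8, 199.1]), 0.83), (array([260.1, 193. ]), 0.32)]
caster [(array([344.2, 199.3]), 0.98), (array([442.8, 200.5]), 0.7)]
gate [(array([329.9, 178.3]), 0.75)]
cam [(array([378. , 181.2]), 0.84)]
top [[485.52680702   0.         313.43570222]
 [  0.         485.52680702 197.48652434]
 [  0.           0.           1.        ]] [0.38940107 0.01217499 1.20601818] [  9.72648834  -0.38528017 -89.0667342 ] ['image', 'mtx', 'position', 'orientation']
gate_back [(array([299.4, 245. ]), 0.61), (array([371. , 220.2]), 0.25)]
cam_axis [(array([255.2, 226.7]),
[... 328 characters left out ...]
44.1]), 0.77)]
cam [(array([258., 226.]), 0.87)]
{'clock': 1.0, 'joint_pos': array([-5.20172418e+01,  2.05464778e+01,  6.80827028e-01, -9.94463679e-04,
       -7.01337483e+01, -1.65063195e+01]), 'qvel': array([ 0.15211615,  0.08400177, -0.05132588, -0.03079244,  0.02666781,
        0.06964709]), 'tau': array([-2.79934775e-04, -5.82388473e+01,  2.93303168e+01,  7.00247034e+00,
        1.23514232e-02, -2.19911487e-05]), 'tool_pos': array([ 0.24710527, -0.62812089,  0.20534817]), 'orientation': array([-1.79999690e+02,  1.06745506e-03, -1.58523899e+02]), 'force': array([ 0.23292252, -0.12038389,  0.35776121]), 'moment': array([0.01929692, 0.0066429 , 0.05646926]), 'opening': 0.08756929973315981}
```

View pics/scene0.png

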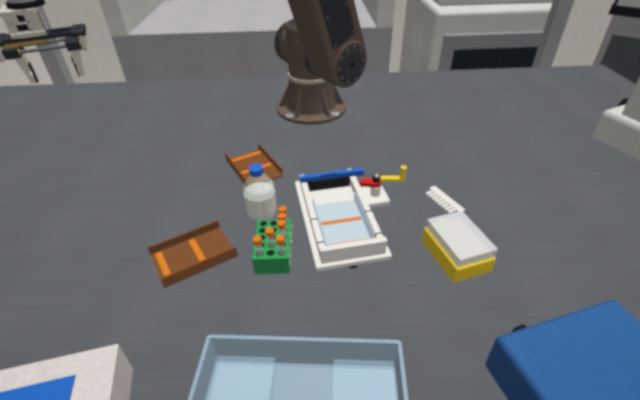

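View pics/top0.png

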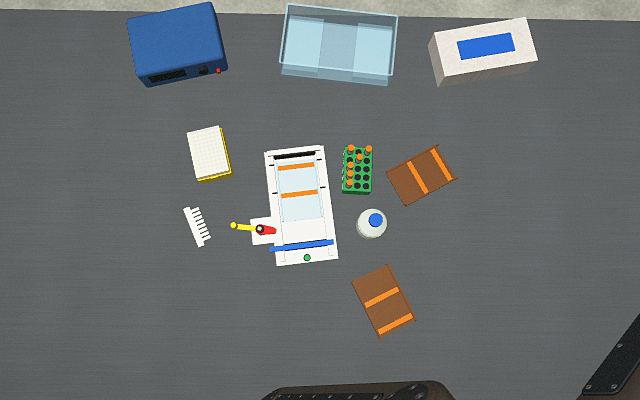

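```bash
python3 - <<'E'
import cv2
t=cv2.imread('pics/top0.png')[150:310,200:400]; cv2.imwrite('pics/topc.png',cv2.resize(t,None,fx=3.75,fy=3.75,interpolation=cv2.INTER_CUBIC))
t=cv2.imread('pics/scene0.png')[120:280,250:450]; cv2.imwrite('pics/scenec.png',cv2.resize(t,None,fx=3.75,fy=3.75,interpolation=cv2.INTER_CUBIC))
E
```

```text
(no output)
```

View pics/topc.png

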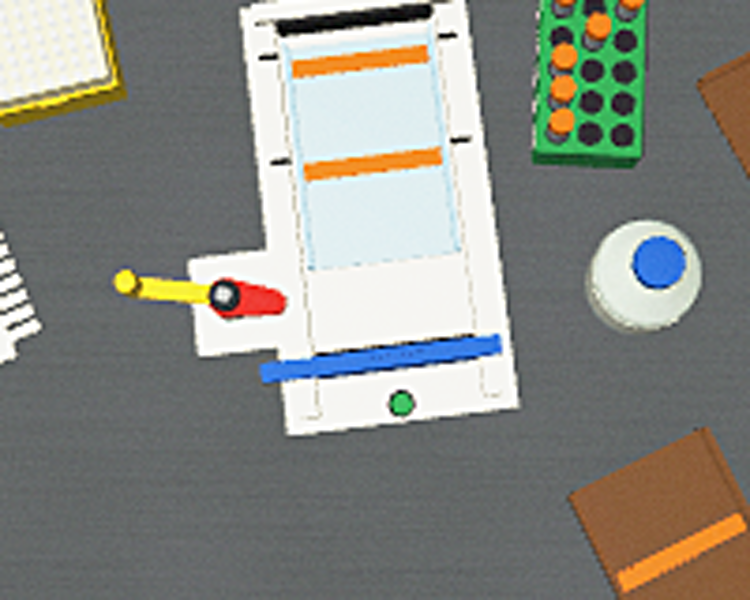

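View pics/scenec.png

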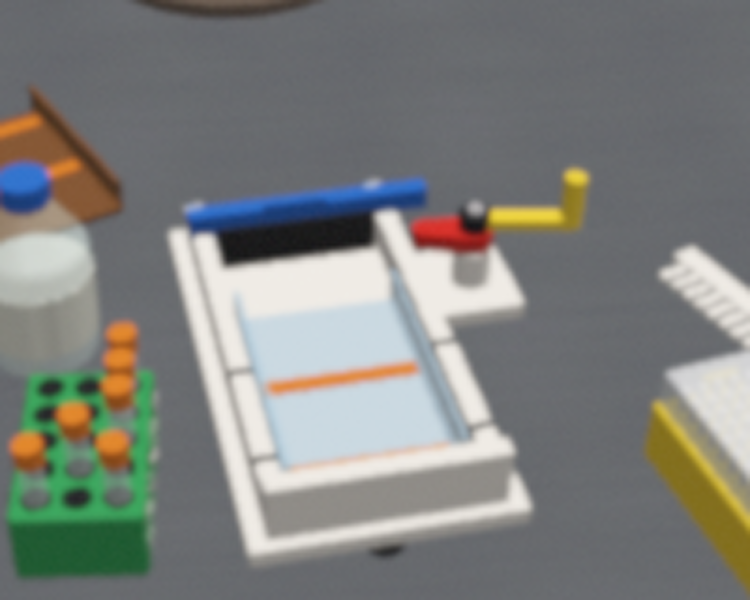

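```bash
cat >> h.py <<'E'
from scipy.spatial.transform import Rotation as R
from scipy.optimize import least_squares
def proj(s,P):
    P=np.atleast_2d(P); Rm=R.from_euler('xyz',s['orientation'],degrees=True).as_matrix()
    c=(P-s['position'])@Rm; c=c*[1,-1,-1]
    q=c@np.array(s['mtx']).T; return q[:,:2]/q[:,2:]
def unproj(s,uv,z):
    Rm=R.from_euler('xyz',s['orientation'],degrees=True).as_matrix()
    d=np.linalg.inv(s['mtx'])@np.array([uv[0],uv[1],1.]); d=Rm@(d*[1,-1,-1])
    p=np.array(s['position']); return p+d*(z-p[2])/d[2]
def c2w(pose,P):
    P=np.atleast_2d(P)/1000.; c,s=np.cos(pose[2]),np.sin(pose[2])
    return np.c_[pose[0]+c*P[:,0]-s*P[:,1],pose[1]+s*P[:,0]+c*P[:,1],P[:,2]]
E
cat > fit.py <<'E'
from h import *
st=ctrl.snapshot('top'); ss=ctrl.snapshot('scene')
f=lambda a,o:(np.array(a)+.5)/3.75-.5+o
top=[((-154,75,22),(288,435)),((-154,-75,22),(520,407)),((131,75,22),(240,8)),((-64.3,102,76),(224,296)),((-96,127,22),(199,356)),((-32,127,22),(189,260))]
sc=[((131,75,22),(530,505)),((131,-75,22),(252,552)),((-64.3,102,76),(475,208)),((-32,127,22),(522,298))]
def model(p):
    r=[]
    for L,s,o in((top,st,(200,150)),(sc,ss,(250,120))):
        r.append(proj(s,c2w(p,[a for a,_ in L]))-np.array([f(b,o) for _,b in L]))
    return r
r=least_squares(lambda p:np.vstack(model(p)).ravel(),[0.35,0.05,0.1],loss='soft_l1')
print(r.x,np.degrees(r.x[2])); print(np.round(model(r.x)[0],1),np.round(model(r.x)[1],1))
def inv(w):
    d=w[:2]-r.x[:2];c,s=np.cos(r.x[2]),np.sin(r.x[2]);return 1000*np.array([c*d[0]+s*d[1],-s*d[0]+c*d[1]])
k=unproj(st,f((125,279),(200,150)),.099);print('knob',k,inv(k))
k2=unproj(ss,f((576,175),(250,120)),.099);print('knob scene',k2,inv(k2))
for n,a in(('gate L back',(264,383)),('gate R back',(501,352)),('gateLfront',(261,367)),('gateRfr',(497,336))):
    print(n,inv(unproj(st,f(a,(200,150)),.062)))
print('tray back',inv(unproj(st,f((310,270),(200,150)),.024)),inv(unproj(st,f((460,250),(200,150)),.048)))
print('tray front',inv(unproj(st,f((288,45),(200,150)),.048)))
for n,P in (('knob now',None),):pass
for P in((-123,0,42.5),(-64.3,102,85),(-64.3,160,85),(-6.3,102,85),(109,0,37)):print(P,c2w(r.x,P),np.hypot(*c2w(r.x,P)[0,:2]))
E
python3 fit.py
```

```text
[0.58617333 0.04152993 0.14510217] 8.313741796702951
[[ 0.3  0.4]
 [-0.1 -0.1]
 [-0.1  0.7]
 [-0.2 -0.2]
 [-0.   0.4]
 [-0.2  0.1]] [[ 0.2  0.5]
 [-0.5  0.3]
 [-0.2 -0.4]
 [ 0.3  1.4]]
knob [0.51438977 0.19101196 0.099     ] [-49.41506907 158.29057645]
knob scene [0.51223809 0.19173027 0.099     ] [-51.44027251 159.31246041]
gate L back [-120.54348836   84.09314182]
gate R back [-120.336326    -65.51028246]
gateLfront [-110.39438048   84.82309094]
gateRfr [-110.06843651  -64.37463833]
tray back [-48.81053669  48.80577183] [-51.31967343 -49.05964268]
tray front [96.8161002  44.64476164]
(-123, 0, 42.5) [[0.46446592 0.02374493 0.0425    ]] 0.4650724843235857
(-64.3, 102, 85) [[0.50780051 0.13316067 0.085     ]] 0.5249696418984375
(-64.3, 160, 85) [[0.49941409 0.19055115 0.085     ]] 0.53453173382774
(-6.3, 102, 85) [[0.565191   0.14154709 0.085     ]] 0.5826460719955189
(109, 0, 37) [[0.69402787 0.05729063 0.037     ]] 0.6963884669221957
```

The top view shows the caster with the knob near (233,224), the hub at (259,228) and the gate from (270,250) to (334,242). The fit residuals are under 1 px except for one ear-corner point, which is 1.4 px off. The knob radius comes out at 58 mm, as it should, which puts the cam at about 1.33 rad and the gate at about 2.5 mm. Next I turn the tool and travel above the knob, with the fingers set to straddle it.

Emit:
jog_arm([
  {"roll": -0.1376},
  {"roll": -0.1376},
  {"roll": -0.1376},
  {"roll": -0.1376},
  {"roll": -0.1376},
  {"roll": -0.1376},
  {"roll": -0.1376},
  {"roll": -0.1376},
], gripper=3.6)

```text
validation failed for argument at $.co...
```

Emit:
jog_arm([
  {"x": -4.2,"y": -0.94},
  {"x": -4.2,"y": -0.94},
  {"x": -4.2,"y": -0.94},
  {"x": -4.2,"y": -0.94},
  {"x": -4.2,"y": -0.94},
  {"x": -4.2,"y": -0.94},
  {"x": -4.2,"y": -0.94},
  {"x": -4.2,"y": -0.94},
  {"x": -4.2,"y": -0.94},
  {"x": -4.2,"y": -0.94},
])

```text
validation failed for argument at $.co...
```

Emit:
jog_arm([
  {"x": -4.2,"y": -0.94},
  {"x": -4.2,"y": -0.94},
  {"x": -4.2,"y": -0.94},
  {"x": -4.2,"y": -0.94},
  {"x": -4.2,"y": -0.94},
  {"x": -4.2,"y": -0.94},
  {"x": -4.2,"y": -0.94},
  {"x": -4.2,"y": -0.94},
  {"x": -4.2,"y": -0.94},
  {"x": -4.2,"y": -0.94},
  {},
  {},
])

```text
validation failed for argument at $.co...
```

Emit:
jog_arm([
  {"x": 0,"y": 0,"z": 0,"roll": -0.1376},
  {"x": 0,"y": 0,"z": 0,"roll": -0.1376},
  {"x": 0,"y": 0,"z": 0,"roll": -0.1376},
  {"x": 0,"y": 0,"z": 0,"roll": -0.1376},
  {"x": 0,"y": 0,"z": 0,"roll": -0.1376},
  {"x": 0,"y": 0,"z": 0,"roll": -0.1376},
  {"x": 0,"y": 0,"z": 0,"roll": -0.1376},
  {"x": 0,"y": 0,"z": 0,"roll": -0.1376},
], gripper=3.6)

```text
clock: 1.9
tool_pos: [0.2471, -0.6281, 0.2054]
orientation: [-180.0, 0.0, -95.1]
force: [0.2, 0.4, -0.1]
opening: 0.0369
```

Emit:
jog_arm([
  {"x": -4.2,"y": -0.94,"z": 0,"roll": 0},
  {"x": -4.2,"y": -0.94,"z": 0,"roll": 0},
  {"x": -4.2,"y": -0.94,"z": 0,"roll": 0},
  {"x": -4.2,"y": -0.94,"z": 0,"roll": 0},
  {"x": -4.2,"y": -0.94,"z": 0,"roll": 0},
  {"x": -4.2,"y": -0.94,"z": 0,"roll": 0},
  {"x": -4.2,"y": -0.94,"z": 0,"roll": 0},
  {"x": -4.2,"y": -0.94,"z": 0,"roll": 0},
  {"x": -4.2,"y": -0.94,"z": 0,"roll": 0},
  {"x": -4.2,"y": -0.94,"z": 0,"roll": 0},
])

```text
clock: 2.9
tool_pos: [0.3808, -0.2174, 0.2057]
orientation: [-179.9, -0.0, -95.5]
force: [1.0, 0.3, 0.9]
opening: 0.0362
```

Emit:
jog_arm([
  {"x": -4.2,"y": -0.94,"z": 0,"roll": 0},
  {"x": -4.2,"y": -0.94,"z": 0,"roll": 0},
  {"x": -4.2,"y": -0.94,"z": 0,"roll": 0},
  {"x": -4.2,"y": -0.94,"z": 0,"roll": 0},
  {"x": -4.2,"y": -0.94,"z": 0,"roll": 0},
  {"x": -4.2,"y": -0.94,"z": 0,"roll": 0},
  {"x": -4.2,"y": -0.94,"z": 0,"roll": 0},
  {"x": -4.2,"y": -0.94,"z": 0,"roll": 0},
  {"x": -4.2,"y": -0.94,"z": 0,"roll": 0},
  {"x": -4.2,"y": -0.94,"z": 0,"roll": 0},
  {"x": 0,"y": 0,"z": 0,"roll": 0},
  {"x": 0,"y": 0,"z": 0,"roll": 0},
])

```text
clock: 4.1
tool_pos: [0.5139, 0.191, 0.2048]
orientation: [180.0, -0.0, -95.4]
force: [0.5, -0.3, -0.3]
opening: 0.0361
```

```bash
python3 - <<'E'
from h import *
snap('scene','s1.png');snap('top','t1.png')
t=cv2.imread('pics/s1.png')[60:260,250:500]; cv2.imwrite('pics/s1c.png',cv2.resize(t,None,fx=3,fy=3,interpolation=cv2.INTER_CUBIC))
o=ctrl.get_obs();print(o['clock'],o['tool_pos'],o['orientation'])
E
```

```text
4.2 [0.51370827 0.18964212 0.20531358] [ 1.79983219e+02 -1.29181812e-02 -9.54620688e+01]
```

View pics/s1c.png

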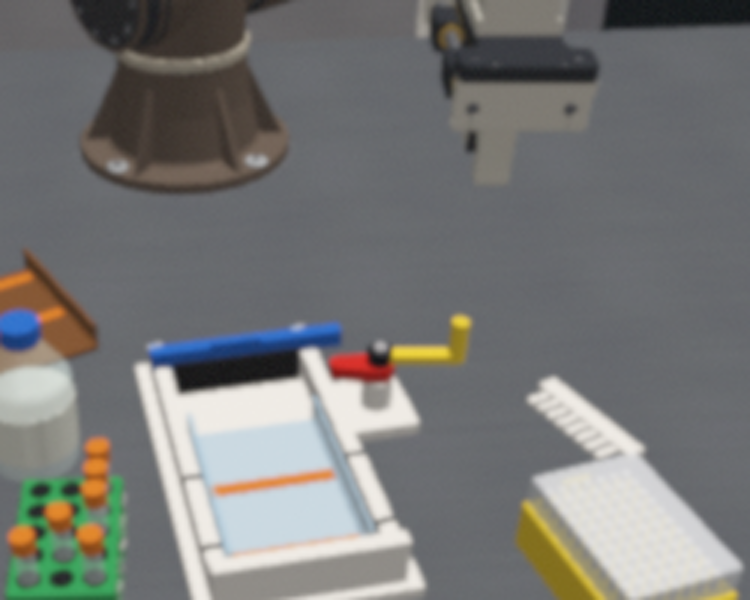

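The hand hangs above the knob, which shows at (460,320) in the crop. Nothing else has moved. I now descend to straddle it.

Emit:
jog_arm([
  {"x": 0,"y": 0,"z": 2.0,"roll": 0},
  {"x": 0,"y": 0,"z": 2.0,"roll": 0},
  {"x": 0,"y": 0,"z": 2.0,"roll": 0},
  {"x": 0,"y": 0,"z": 2.0,"roll": 0},
  {"x": 0,"y": 0,"z": 1.5,"roll": 0},
  {"x": 0,"y": 0,"z": 1.2,"roll": 0},
  {"x": 0,"y": 0,"z": 1.0,"roll": 0},
  {"x": 0,"y": 0,"z": 1.0,"roll": 0},
  {"x": 0,"y": 0,"z": 0,"roll": 0},
  {"x": 0,"y": 0,"z": 0,"roll": 0},
])

```text
clock: 5.2
tool_pos: [0.5142, 0.1902, 0.0786]
orientation: [-180.0, -0.0, -95.4]
force: [0.1, 0.1, 0.3]
opening: 0.0361
```

```bash
cat > plan.py <<'E'
from h import *
POSE=np.array([0.58617,0.04153,0.1451])
def rows(p,yaw,targets):
    # targets: list of (xw,yw,zw,yawdeg)
    out=[]
    for t in targets:
        c,s=np.cos(np.radians(yaw)),np.sin(np.radians(yaw)); d=(np.array(t[:3])-p)*100
        r=np.round([c*d[0]+s*d[1],s*d[0]-c*d[1],-d[2]],2); rl=round(-np.radians(t[3]-yaw),3)
        out.append(dict(x=r[0],y=r[1],z=r[2],roll=rl))
        p=p+np.array([c*r[0]+s*r[1],s*r[0]-c*r[1],-r[2]])/100; yaw=yaw-np.degrees(rl)
    return out,p,yaw
def show(o):
    print('['+', '.join('{"x": %g, "y": %g, "z": %g, "roll": %g}'%(r['x'],r['y'],r['z'],r['roll']) for r in o)+']')
def arc(phis,rad=58,z=78):
    T=[]
    for f in phis:
        w=c2w(POSE,[-64.3+rad*np.cos(f),102+rad*np.sin(f),z])[0]
        T.append((*w,np.degrees(POSE[2]+f)-180))
    return T
E
python3 - <<'E'
from plan import *
s=snap('scene','s2.png');t=cv2.imread('pics/s2.png')[60:260,250:500]; cv2.imwrite('pics/s2c.png',cv2.resize(t,None,fx=3,fy=3,interpolation=cv2.INTER_CUBIC))
o=ctrl.get_obs();p=o['tool_pos'];y=o['orientation'][2];print(p,y,o['force'])
# contact shift: finger inner face 18 from centre, knob 7 -> 11mm lag
for i in range(0,3):
    ph=np.linspace(1.33,-0.22,31)[1:][i*10:(i+1)*10]
    r,p,y=rows(p,y,arc(ph)); show(r); print(p,y)
E
```

```text
[0.51444596 0.19038886 0.0788654 ] -95.44542338990875 [0.17713499 0.6344275  1.25640461]
[{"x": -0.03, "y": -0.18, "z": 0.09, "roll": 0.052}, {"x": 0.01, "y": -0.3, "z": -0, "roll": 0.052}, {"x": 0, "y": -0.3, "z": -0, "roll": 0.052}, {"x": 0.01, "y": -0.3, "z": -0, "roll": 0.051}, {"x": 0.01, "y": -0.3, "z": -0, "roll": 0.052}, {"x": 0.01, "y": -0.3, "z": -0, "roll": 0.052}, {"x": 0, "y": -0.3, "z": -0, "roll": 0.051}, {"x": 0.01, "y": -0.3, "z": -0, "roll": 0.052}, {"x": 0.01, "y": -0.3, "z": -0, "roll": 0.052}, {"x": 0.01, "y": -0.3, "z": -0, "roll": 0.051}]
[0.54111672 0.18059244 0.0779654 ] -125.06734139817229
[{"x": 0, "y": -0.3, "z": -0, "roll": 0.052}, {"x": 0.01, "y": -0.3, "z": -0, "roll": 0.052}, {"x": 0.01, "y": -0.3, "z": -0, "roll": 0.051}, {"x": 0.01, "y": -0.3, "z": -0, "roll": 0.052}, {"x": 0.01, "y": -0.3, "z": -0, "roll": 0.052}, {"x": 0, "y": -0.3, "z": -0, "roll": 0.051}, {"x": 0.01, "y": -0.3, "z": -0, "roll": 0.052}, {"x": 0.01, "y": -0.3, "z": -0, "roll": 0.052}, {"x": 0.01, "y": -0.3, "z": -0, "roll": 0.051}, {"x": 0.01, "y": -0.3, "z": -0, "roll": 0.052}]
[0.56020788 0.15789246 0.0779654 ] -154.68925940643578
[{"x": 0, "y": -0.29, "z": -0, "roll": 0.052}, {"x": 0.01, "y": -0.3, "z": -0, "roll": 0.051}, {"x": 0.01, "y": -0.3, "z": -0, "roll": 0.052}, {"x": 0.01, "y": -0.3, "z": -0, "roll": 0.052}, {"x": 0, "y": -0.3, "z": -0, "roll": 0.051}, {"x": 0.01, "y": -0.3, "z": -0, "roll": 0.052}, {"x": 0.01, "y": -0.3, "z": -0, "roll": 0.052}, {"x": 0.01, "y": -0.3, "z": -0, "roll": 0.051}, {"x": 0, "y": -0.3, "z": -0, "roll": 0.052}, {"x": 0.01, "y": -0.3, "z": -0, "roll": 0.052}]
[0.56564888 0.12882266 0.0779654 ] -184.31117741469927
```

View pics/s2c.png

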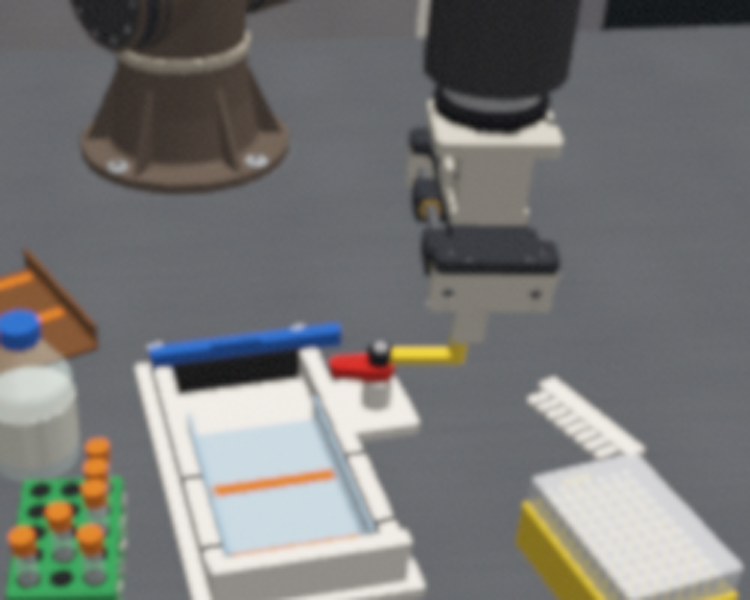

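The front finger covers the knob at (465,330) and there is no contact force, so the fingers straddle it. I sweep the lever clockwise along its arc.

Emit:
jog_arm([
  {"x": -0.03,"y": -0.18,"z": 0.09,"roll": 0.052},
  {"x": 0.01,"y": -0.3,"z": 0,"roll": 0.052},
  {"x": 0,"y": -0.3,"z": 0,"roll": 0.052},
  {"x": 0.01,"y": -0.3,"z": 0,"roll": 0.051},
  {"x": 0.01,"y": -0.3,"z": 0,"roll": 0.052},
  {"x": 0.01,"y": -0.3,"z": 0,"roll": 0.052},
  {"x": 0,"y": -0.3,"z": 0,"roll": 0.051},
  {"x": 0.01,"y": -0.3,"z": 0,"roll": 0.052},
  {"x": 0.01,"y": -0.3,"z": 0,"roll": 0.052},
  {"x": 0.01,"y": -0.3,"z": 0,"roll": 0.051},
])

```text
clock: 6.25
tool_pos: [0.5413, 0.1807, 0.0783]
orientation: [-180.0, 0.1, -125.2]
force: [-0.2, -0.3, -0.8]
opening: 0.0361
```

Emit:
jog_arm([
  {"x": 0,"y": -0.3,"z": 0,"roll": 0.052},
  {"x": 0.01,"y": -0.3,"z": 0,"roll": 0.052},
  {"x": 0.01,"y": -0.3,"z": 0,"roll": 0.051},
  {"x": 0.01,"y": -0.3,"z": 0,"roll": 0.052},
  {"x": 0.01,"y": -0.3,"z": 0,"roll": 0.052},
  {"x": 0,"y": -0.3,"z": 0,"roll": 0.051},
  {"x": 0.01,"y": -0.3,"z": 0,"roll": 0.052},
  {"x": 0.01,"y": -0.3,"z": 0,"roll": 0.052},
  {"x": 0.01,"y": -0.3,"z": 0,"roll": 0.051},
  {"x": 0.01,"y": -0.3,"z": 0,"roll": 0.052},
])

```text
clock: 7.25
tool_pos: [0.5603, 0.1579, 0.0783]
orientation: [180.0, 0.1, -154.8]
force: [0.6, -0.1, -1.0]
opening: 0.0362
```

Emit:
jog_arm([
  {"x": 0,"y": -0.29,"z": 0,"roll": 0.052},
  {"x": 0.01,"y": -0.3,"z": 0,"roll": 0.051},
  {"x": 0.01,"y": -0.3,"z": 0,"roll": 0.052},
  {"x": 0.01,"y": -0.3,"z": 0,"roll": 0.052},
  {"x": 0,"y": -0.3,"z": 0,"roll": 0.051},
  {"x": 0.01,"y": -0.3,"z": 0,"roll": 0.052},
  {"x": 0,"y": 0,"z": 0,"roll": 0},
])

```text
clock: 7.95
tool_pos: [0.5653, 0.1406, 0.0782]
orientation: [180.0, 0.1, -172.5]
force: [-1.0, -0.5, 0.4]
opening: 0.0363
```

```bash
python3 - <<'E'
from plan import *
s=snap('scene','s3.png');t=cv2.imread('pics/s3.png')[60:260,250:500]; cv2.imwrite('pics/s3c.png',cv2.resize(t,None,fx=3,fy=3,interpolation=cv2.INTER_CUBIC))
o=ctrl.get_obs();print(o['tool_pos'],o['orientation'],o['force'])
E
```

```text
[0.56526949 0.14076434 0.0780679 ] [ 1.79978559e+02  5.44353111e-02 -1.72404034e+02] [-0.02245064  0.23324148 -0.20596289]
```

View pics/s3c.png

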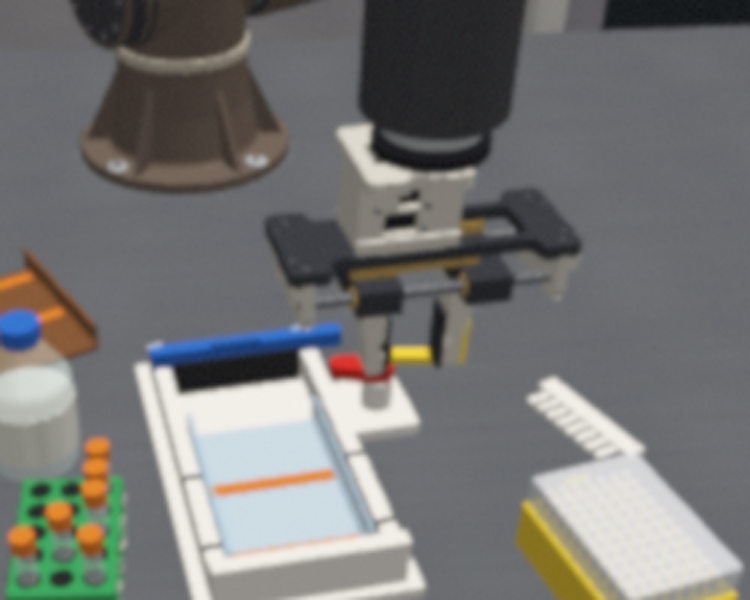

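```bash
python3 - <<'E'
from plan import *
s=snap('top','t3.png')
a=cv2.imread('pics/s3.png')[130:200,330:430]; b=cv2.imread('pics/t3.png')[180:270,210:310]
cv2.imwrite('pics/z3.png',np.hstack([cv2.resize(a,(400,400),interpolation=cv2.INTER_CUBIC),cv2.resize(b,(400,400),interpolation=cv2.INTER_CUBIC)]))
ss=ctrl.snapshot('scene')
print(proj(ss,[[.5653,.1408,.078],[.5134,.1914,.099],[.5134,.1914,.07]]), proj(s,[[.5653,.1408,.078],[.5134,.1914,.099]]))
E
```

```text
[[384.03239717 189.17306132]
 [403.1990052  166.59775467]
 [401.75270207 177.19662923]] [[256.70273996 203.87514182]
 [232.77789906 224.46058293]]
```

View pics/z3.png

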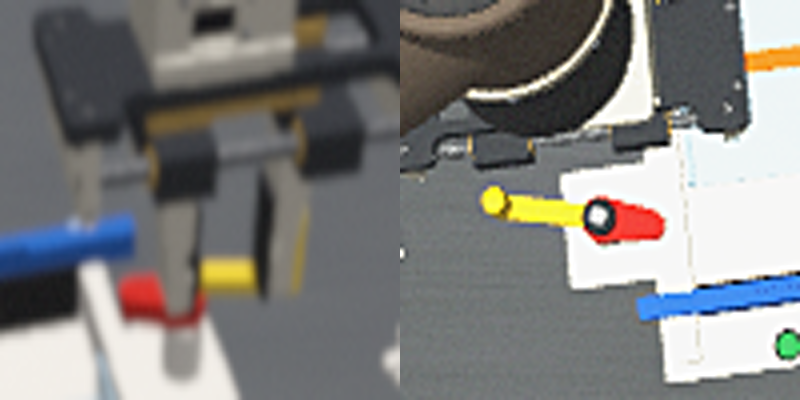

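View pics/t3.png

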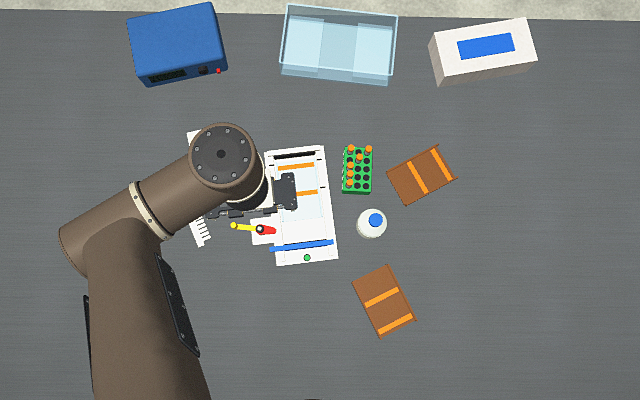

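```bash
python3 - <<'E'
from plan import *
ss=ctrl.snapshot('scene'); st=ctrl.snapshot('top')
for z in(.0786,.1):
  for dx in(.018,.039): print(z,dx,proj(ss,[[.514+dx,.1904-.0095,z],[.514+dx,.1904+.0095,z]]).round(1))
print('s1 TCP',proj(ss,[[.5137+.018,.1896,.2053],[.5137+.039,.1896,.2053]]))
a=cv2.imread('pics/s2.png')[100:190,360:450]; b=cv2.imread('pics/s1.png')[70:160,360:450]
cv2.imwrite('pics/z4.png',np.hstack([cv2.resize(a,(400,400),interpolation=cv2.INTER_CUBIC),cv2.resize(b,(400,400),interpolation=cv2.INTER_CUBIC)]))
print(proj(ss,[[0,0,0]]),proj(st,[[0,0,0]]))
E
```

```text
0.0786 0.018 [[399.3 179.1]
 [407.7 178.7]]
0.0786 0.039 [[401.3 184.7]
 [409.9 184.3]]
0.1 0.018 [[400.3 171.2]
 [408.9 170.8]]
0.1 0.039 [[402.4 176.7]
 [411.1 176.4]]
s1 TCP [[410.21370793 128.10065606]
 [412.63880307 133.22147412]]
[[310.83441979 108.16986419]] [[312.45029654 451.60461092]]
```

View pics/z4.png

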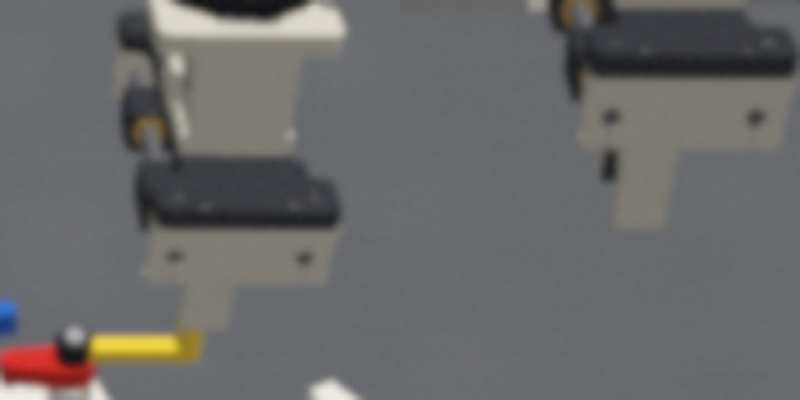

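The lever has not moved: the knob is still at (233,224) in the top view. In the scene view the fingertips sit roughly 20 mm higher than the reported z suggests, so they passed over the knob. I'll raise, go back and straddle deeper. At z 0.055 the fingers clear the bar and the rails whichever height is right.

```bash
python3 - <<'E'
from plan import *
o=ctrl.get_obs();p=o['tool_pos'];y=o['orientation'][2]
T=[(p[0],p[1],.118,y)]
ph=np.linspace(-0.01,1.33,11)[1:]
r,p1,y1=rows(p,y,T+arc(ph,z=118)); show(r); print(p1,y1)
E
```

```text
[{"x": -0, "y": 0, "z": -4.04, "roll": -0}, {"x": 0.02, "y": 0.79, "z": 0, "roll": -0.136}, {"x": 0.06, "y": 0.78, "z": 0, "roll": -0.134}, {"x": 0.05, "y": 0.77, "z": 0, "roll": -0.134}, {"x": 0.05, "y": 0.77, "z": 0, "roll": -0.134}, {"x": 0.05, "y": 0.78, "z": 0, "roll": -0.134}, {"x": 0.06, "y": 0.78, "z": 0, "roll": -0.134}, {"x": 0.05, "y": 0.77, "z": 0, "roll": -0.134}, {"x": 0.05, "y": 0.77, "z": 0, "roll": -0.134}, {"x": 0.05, "y": 0.78, "z": 0, "roll": -0.134}, {"x": 0.06, "y": 0.78, "z": 0, "roll": -0.134}]
[0.51328185 0.19086864 0.1180435 ] -95.51001174522226
```

Emit:
jog_arm([
  {"x": 0,"y": 0,"z": -4.04,"roll": 0},
  {"x": 0.02,"y": 0.79,"z": 0,"roll": -0.136},
  {"x": 0.06,"y": 0.78,"z": 0,"roll": -0.134},
  {"x": 0.05,"y": 0.77,"z": 0,"roll": -0.134},
  {"x": 0.05,"y": 0.77,"z": 0,"roll": -0.134},
  {"x": 0.05,"y": 0.78,"z": 0,"roll": -0.134},
  {"x": 0.06,"y": 0.78,"z": 0,"roll": -0.134},
  {"x": 0.05,"y": 0.77,"z": 0,"roll": -0.134},
  {"x": 0.05,"y": 0.77,"z": 0,"roll": -0.134},
  {"x": 0.05,"y": 0.78,"z": 0,"roll": -0.134},
  {"x": 0.06,"y": 0.78,"z": 0,"roll": -0.134},
  {"x": 0,"y": 0,"z": 0,"roll": 0},
])

```text
clock: 9.4
tool_pos: [0.5126, 0.191, 0.118]
orientation: [180.0, 0.0, -95.4]
force: [0.8, -0.0, -0.3]
opening: 0.036
```

Emit:
jog_arm([
  {"x": 0,"y": 0,"z": 1,"roll": 0},
  {"x": 0,"y": 0,"z": 1,"roll": 0},
  {"x": 0,"y": 0,"z": 1,"roll": 0},
  {"x": 0,"y": 0,"z": 0.5,"roll": 0},
  {"x": 0,"y": 0,"z": 0.5,"roll": 0},
  {"x": 0,"y": 0,"z": 0.5,"roll": 0},
  {"x": 0,"y": 0,"z": 0.5,"roll": 0},
  {"x": 0,"y": 0,"z": 0,"roll": 0},
])

```text
clock: 10.2
tool_pos: [0.5129, 0.1905, 0.0672]
orientation: [180.0, -0.0, -95.6]
force: [-0.2, 0.0, -0.1]
opening: 0.036
```

```bash
python3 - <<'E'
from plan import *
snap('scene','s5.png')
a=cv2.imread('pics/s5.png')[100:200,350:450]
cv2.imwrite('pics/z5.png',cv2.resize(a,(600,600),interpolation=cv2.INTER_CUBIC))
o=ctrl.get_obs();print(o['clock'],o['tool_pos'],o['orientation'],o['force'])
E
```

```text
10.25 [0.5131437  0.19064137 0.06759356] [ 1.79979398e+02 -2.10706095e-02 -9.55729104e+01] [ 0.10676904  0.66893998 -0.06428877]
```

View pics/z5.png

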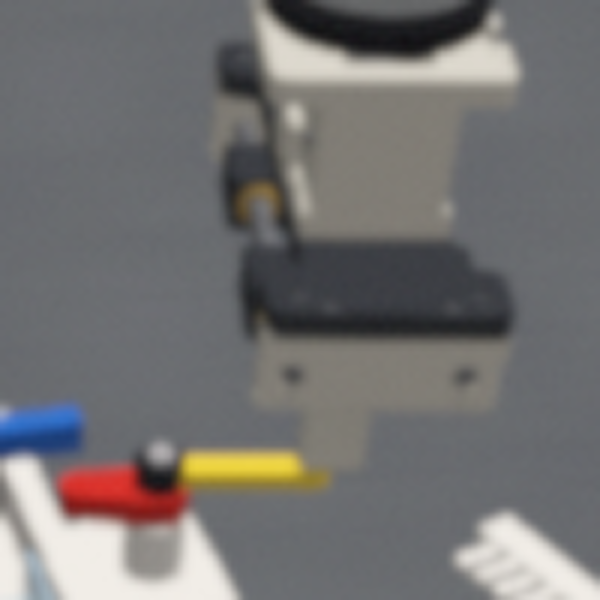

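The tip edge is at row 178, which puts it near z 0.088 while the report says 0.068. I lower another 14 mm and try a short push.

Emit:
jog_arm([
  {"x": 0,"y": 0,"z": 0.5,"roll": 0},
  {"x": 0,"y": 0,"z": 0.5,"roll": 0},
  {"x": 0,"y": 0,"z": 0.4,"roll": 0},
  {"x": 0,"y": 0,"z": 0,"roll": 0},
])

```text
clock: 10.65
tool_pos: [0.5128, 0.1904, 0.0531]
orientation: [179.9, -0.0, -95.6]
force: [-0.3, -0.1, -0.3]
opening: 0.036
```

Emit:
jog_arm([
  {"x": 0.01,"y": -0.3,"z": 0,"roll": 0.052},
  {"x": 0,"y": -0.3,"z": 0,"roll": 0.052},
  {"x": 0.01,"y": -0.3,"z": 0,"roll": 0.051},
  {"x": 0.01,"y": -0.3,"z": 0,"roll": 0.052},
  {"x": 0.01,"y": -0.3,"z": 0,"roll": 0.052},
  {"x": 0,"y": -0.3,"z": 0,"roll": 0.051},
  {"x": 0.01,"y": -0.3,"z": 0,"roll": 0.052},
  {"x": 0.01,"y": -0.3,"z": 0,"roll": 0.052},
])

```text
clock: 11.45
tool_pos: [0.5361, 0.1839, 0.054]
orientation: [180.0, 0.0, -119.4]
force: [-0.8, 2.0, 0.2]
opening: 0.0356
```

```bash
python3 - <<'E'
from plan import *
snap('scene','s6.png');snap('top','t6.png')
a=cv2.imread('pics/s6.png')[100:200,350:450]; b=cv2.imread('pics/t6.png')[180:280,210:310]
cv2.imwrite('pics/z6.png',np.hstack([cv2.resize(a,(400,400),interpolation=cv2.INTER_CUBIC),cv2.resize(b,(400,400),interpolation=cv2.INTER_CUBIC)]))
o=ctrl.get_obs();print(o['clock'],o['tool_pos'],o['orientation'],o['force'])
E
```

```text
11.55 [0.53626471 0.18373254 0.05391445] [-1.79996034e+02  1.65582663e-02 -1.19341032e+02] [0.5151987  0.23455212 0.52593768]
```

View pics/z6.png

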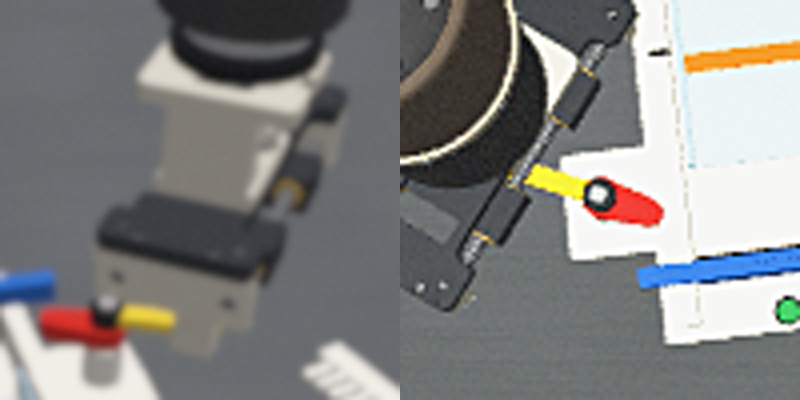

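The lever is now turning: its bar has tilted further in the top view. I continue the arc.

```bash
python3 - <<'E'
from plan import *
o=ctrl.get_obs();p=o['tool_pos'];y=o['orientation'][2]
f0=np.radians(y+180)-POSE[2]; print(f0)
ph=np.linspace(f0,-.19,23)[1:]
for i in(0,11):
    r,p,y=rows(p,y,arc(ph[i:i+11],z=54)); show(r); print(p,y)
E
```

```text
0.9135987150477114
[{"x": 0.01, "y": -0.29, "z": -0.01, "roll": 0.05}, {"x": 0.01, "y": -0.29, "z": 0, "roll": 0.05}, {"x": 0.01, "y": -0.29, "z": 0, "roll": 0.05}, {"x": 0, "y": -0.29, "z": 0, "roll": 0.051}, {"x": 0.01, "y": -0.29, "z": 0, "roll": 0.05}, {"x": 0.01, "y": -0.29, "z": 0, "roll": 0.05}, {"x": 0, "y": -0.29, "z": 0, "roll": 0.05}, {"x": 0.01, "y": -0.29, "z": 0, "roll": 0.05}, {"x": 0.01, "y": -0.29, "z": 0, "roll": 0.05}, {"x": 0.01, "y": -0.29, "z": 0, "roll": 0.051}, {"x": 0, "y": -0.3, "z": 0, "roll": 0.05}]
[0.55855697 0.16129744 0.05401445] -150.96830214306416
[{"x": 0.01, "y": -0.29, "z": 0, "roll": 0.05}, {"x": 0.01, "y": -0.29, "z": 0, "roll": 0.05}, {"x": 0.01, "y": -0.29, "z": 0, "roll": 0.05}, {"x": 0, "y": -0.29, "z": 0, "roll": 0.05}, {"x": 0.01, "y": -0.29, "z": 0, "roll": 0.051}, {"x": 0.01, "y": -0.29, "z": 0, "roll": 0.05}, {"x": 0.01, "y": -0.29, "z": 0, "roll": 0.05}, {"x": 0, "y": -0.29, "z": 0, "roll": 0.05}, {"x": 0.01, "y": -0.29, "z": 0, "roll": 0.05}, {"x": 0.01, "y": -0.29, "z": 0, "roll": 0.05}, {"x": 0, "y": -0.29, "z": 0, "roll": 0.051}]
[0.56577968 0.13060047 0.05401445] -182.59557243428551
```

Emit:
jog_arm([
  {"x": 0.01,"y": -0.29,"z": 0,"roll": 0.05},
  {"x": 0.01,"y": -0.29,"z": 0,"roll": 0.05},
  {"x": 0.01,"y": -0.29,"z": 0,"roll": 0.05},
  {"x": 0,"y": -0.29,"z": 0,"roll": 0.051},
  {"x": 0.01,"y": -0.29,"z": 0,"roll": 0.05},
  {"x": 0.01,"y": -0.29,"z": 0,"roll": 0.05},
  {"x": 0,"y": -0.29,"z": 0,"roll": 0.05},
  {"x": 0.01,"y": -0.29,"z": 0,"roll": 0.05},
  {"x": 0.01,"y": -0.29,"z": 0,"roll": 0.05},
  {"x": 0.01,"y": -0.29,"z": 0,"roll": 0.051},
  {"x": 0,"y": -0.3,"z": 0,"roll": 0.05},
])

```text
clock: 12.65
tool_pos: [0.5588, 0.1618, 0.0541]
orientation: [180.0, 0.1, -150.9]
force: [-0.0, 1.8, -1.0]
opening: 0.0362
```

Emit:
jog_arm([
  {"x": 0.01,"y": -0.29,"z": 0,"roll": 0.05},
  {"x": 0.01,"y": -0.29,"z": 0,"roll": 0.05},
  {"x": 0.01,"y": -0.29,"z": 0,"roll": 0.05},
  {"x": 0,"y": -0.29,"z": 0,"roll": 0.05},
  {"x": 0.01,"y": -0.29,"z": 0,"roll": 0.051},
  {"x": 0.01,"y": -0.29,"z": 0,"roll": 0.05},
  {"x": 0.01,"y": -0.29,"z": 0,"roll": 0.05},
  {"x": 0,"y": -0.29,"z": 0,"roll": 0.05},
  {"x": 0.01,"y": -0.29,"z": 0,"roll": 0.05},
  {"x": 0,"y": 0,"z": 0,"roll": 0},
])

```text
clock: 13.65
tool_pos: [0.5659, 0.1365, 0.0541]
orientation: [180.0, 0.1, -176.7]
force: [0.4, 0.7, 0.9]
opening: 0.036
```

```bash
python3 - <<'E'
from plan import *
snap('scene','s7.png');snap('top','t7.png')
a=cv2.imread('pics/s7.png')[100:200,350:450]; b=cv2.imread('pics/t7.png')[180:280,210:310]
cv2.imwrite('pics/z7.png',np.hstack([cv2.resize(a,(400,400),interpolation=cv2.INTER_CUBIC),cv2.resize(b,(400,400),interpolation=cv2.INTER_CUBIC)]))
o=ctrl.get_obs();print(o['clock'],o['tool_pos'],o['orientation'],o['force'])
E
```

```text
13.75 [0.5656284  0.13648168 0.05401902] [ 1.79993086e+02  2.23209417e-02 -1.76623316e+02] [0.38198953 0.056139   0.44425158]
```

View pics/z7.png

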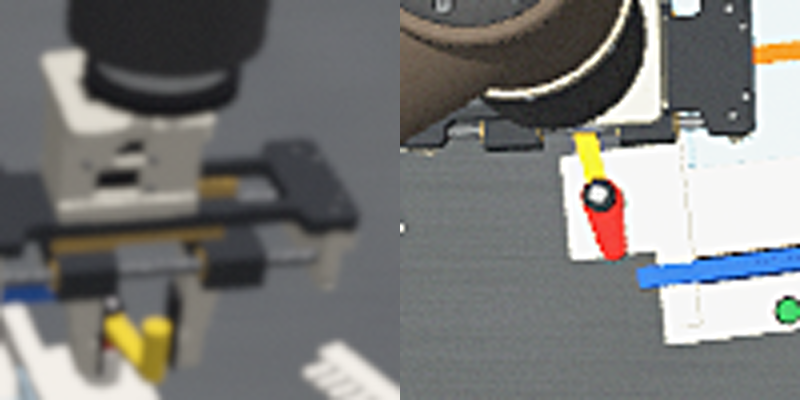

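In the top view the nose points about 7° short of the caster's −X. I push the lever another 0.1 rad.

Emit:
jog_arm([
  {"x": 0.01,"y": -0.29,"z": 0,"roll": 0.05},
  {"x": 0.0,"y": -0.29,"z": 0,"roll": 0.05},
  {"x": 0,"y": -0.15,"z": 0,"roll": 0.025},
  {"x": 0,"y": 0,"z": 0,"roll": 0},
])

```text
clock: 14.15
tool_pos: [0.5656, 0.129, 0.0539]
orientation: [180.0, 0.0, 176.1]
force: [0.4, 0.8, 0.6]
opening: 0.0361
```

```bash
python3 - <<'E'
from plan import *
s=snap('top','t8.png')
b=cv2.imread('pics/t8.png')[180:280,210:310]
cv2.imwrite('pics/z8.png',cv2.resize(b,(600,600),interpolation=cv2.INTER_CUBIC))
o=ctrl.get_obs();print(o['clock'],o['tool_pos'],o['orientation'],o['force'])
for f in(-.03,0,.1,.2):
  print(f,((proj(s,c2w(POSE,[[-64.3-38*np.cos(f),102-38*np.sin(f),61],[-64.3,102,76]]))-[210,180])*6+3).round())
E
```

```text
14.2 [0.5654651  0.12904026 0.05388937] [-1.79996902e+02 -5.55390232e-04  1.76176439e+02] [0.38637895 0.25475109 0.56910554]
-0.03 [[310. 394.]
 [298. 293.]]
0 [[313. 393.]
 [298. 293.]]
0.1 [[322. 392.]
 [298. 293.]]
0.2 [[332. 389.]
 [298. 293.]]
```

View pics/z8.png

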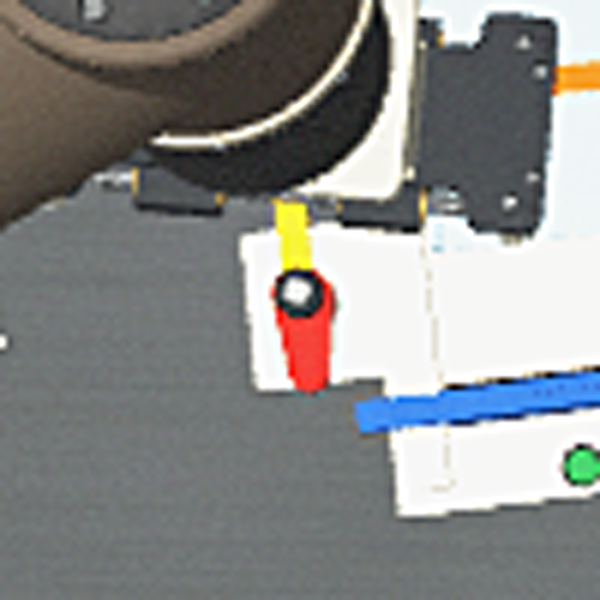

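The nose tip is at about (315,392), which matches cam ≈ 0.02, the low point. I back off, lift and go behind the gate.

```bash
python3 - <<'E'
from plan import *
o=ctrl.get_obs();p=o['tool_pos'];y=o['orientation'][2]-360
st=ctrl.snapshot('top')
def inv(w):
    d=w[:2]-POSE[:2];c,s=np.cos(POSE[2]),np.sin(POSE[2]);return 1000*np.array([c*d[0]+s*d[1],-s*d[0]+c*d[1]])
f=lambda a,o:(np.array(a)+.5)/3.75-.5+np.array(o)
print('bottle',inv(unproj(st,f((659,263),(200,150)),.125)),'green',inv(unproj(st,f((401,404),(200,150)),.024)))
Y=np.degrees(POSE[2])-180
c,s=np.cos(np.radians(y)),np.sin(np.radians(y))
a=p+np.array([s,-c,0])*.006
T=[(*a,y)]
T+=[(a[0],a[1],.054+.035*i,y) for i in(1,2,3)]
w=c2w(POSE,[-148,0,159])[0]
n=6
for i in range(1,n+1): T.append((a[0]+(w[0]-a[0])*i/n,a[1]+(w[1]-a[1])*i/n,.159,y+(Y-y)*i/n))
r,p1,y1=rows(p,y,T); show(r); print(p1,y1,w,np.hypot(*w[:2]))
E
```

```text
bottle [ -84.09236393 -162.89669067] green [-142.64406341    0.85032815]
[{"x": 0, "y": 0.6, "z": -0, "roll": -0}, {"x": 0, "y": 0, "z": -3.51, "roll": -0}, {"x": 0, "y": 0, "z": -3.5, "roll": -0}, {"x": 0, "y": 0, "z": -3.5, "roll": -0}, {"x": 1.97, "y": -2.05, "z": -0, "roll": -0.035}, {"x": 2.04, "y": -1.98, "z": -0, "roll": -0.036}, {"x": 2.11, "y": -1.91, "z": -0, "roll": -0.035}, {"x": 2.18, "y": -1.83, "z": -0, "roll": -0.035}, {"x": 2.24, "y": -1.75, "z": -0, "roll": -0.036}, {"x": 2.3, "y": -1.67, "z": -0, "roll": -0.035}]
[0.43967856 0.02016856 0.15898937] -171.67685542921538 [0.43972527 0.02013048 0.159     ] 0.4401858072098869
```

Emit:
jog_arm([
  {"x": 0,"y": 0.6,"z": 0,"roll": 0},
  {"x": 0,"y": 0,"z": -3.5,"roll": 0},
  {"x": 0,"y": 0,"z": -3.5,"roll": 0},
  {"x": 0,"y": 0,"z": -3.5,"roll": 0},
  {"x": 1.97,"y": -2.05,"z": 0,"roll": -0.035},
  {"x": 2.04,"y": -1.98,"z": 0,"roll": -0.036},
  {"x": 2.11,"y": -1.91,"z": 0,"roll": -0.035},
  {"x": 2.18,"y": -1.83,"z": 0,"roll": -0.035},
  {"x": 2.24,"y": -1.75,"z": 0,"roll": -0.036},
  {"x": 2.3,"y": -1.67,"z": 0,"roll": -0.035},
  {"x": 0,"y": 0,"z": 0,"roll": 0},
])

```text
clock: 15.35
tool_pos: [0.4367, 0.0187, 0.1588]
orientation: [180.0, -0.1, -171.7]
force: [1.5, -0.8, 0.2]
opening: 0.0359
```

Emit:
jog_arm([
  {"x": 0,"y": 0,"z": 3,"roll": 0},
  {"x": 0,"y": 0,"z": 3,"roll": 0},
  {"x": 0,"y": 0,"z": 2,"roll": 0},
  {"x": 0,"y": 0,"z": 1,"roll": 0},
  {"x": 0,"y": 0,"z": 1,"roll": 0},
  {"x": 0,"y": 0,"z": 0.5,"roll": 0},
  {"x": 0,"y": 0,"z": 0,"roll": 0},
])

```text
clock: 16.05
tool_pos: [0.4396, 0.0204, 0.0537]
orientation: [-180.0, -0.0, -171.8]
force: [0.2, -0.0, -0.5]
opening: 0.0357
```

```bash
python3 - <<'E'
from plan import *
s=snap('scene','s9.png');snap('top','t9.png')
a=cv2.imread('pics/s9.png')[100:240,270:430]; b=cv2.imread('pics/t9.png')[160:300,210:370]
cv2.imwrite('pics/z9.png',np.vstack([cv2.resize(a,(640,560),interpolation=cv2.INTER_CUBIC)]))
cv2.imwrite('pics/z9b.png',cv2.resize(b,(640,560),interpolation=cv2.INTER_CUBIC))
o=ctrl.get_obs();print(o['clock'],o['tool_pos'],o['orientation'],o['force'])
E
```

```text
16.15 [0.43999311 0.02057242 0.05439112] [ 1.79991035e+02  4.63021814e-02 -1.71761667e+02] [-0.61397469 -0.24282753 -0.06859615]
```

View pics/z9.png

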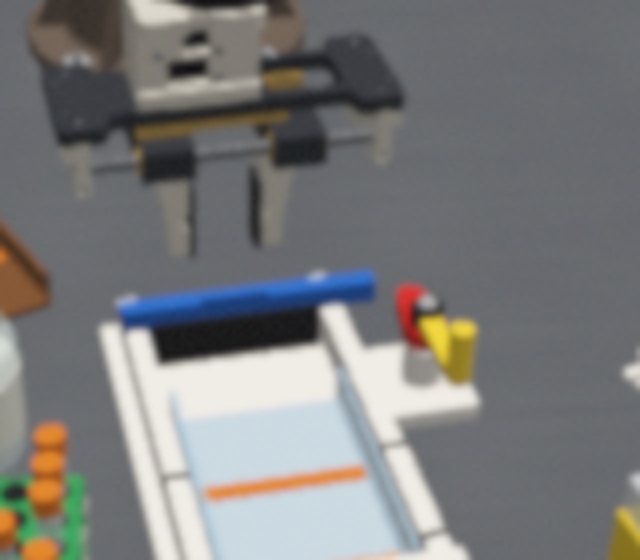

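View pics/z9b.png

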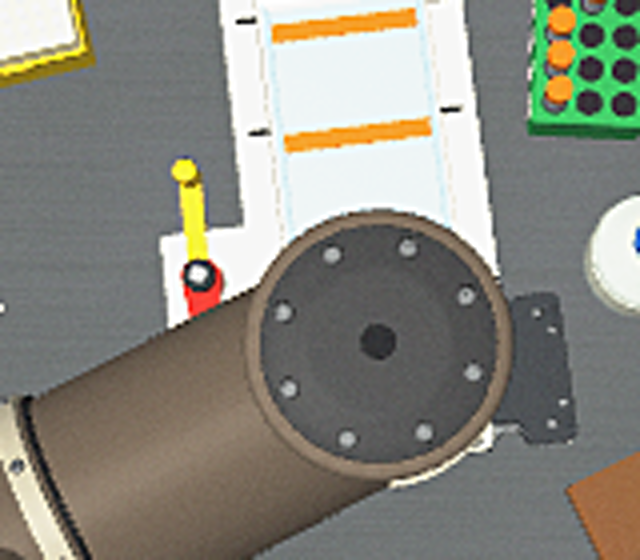

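```bash
python3 - <<'E'
from plan import *
s=ctrl.snapshot('scene')
for z in(.054,.064,.074,.084):print(z,proj(s,[[.4495,.0206,z],[.4305,.0206,z]]).round(1))
print(proj(s,c2w(POSE,[-120,0,62])))
E
```

```text
0.054 [[325.1 170.3]
 [324.6 165.9]]
0.064 [[325.1 166.8]
 [324.6 162.4]]
0.074 [[325.  163.3]
 [324.5 159. ]]
0.084 [[325.  159.8]
 [324.5 155.5]]
[[327.06481751 171.72153673]]
```

The tips line up with z ≈ 0.075 while the report says 0.054, so the offset of about +20 mm holds. I descend to reported 0.028, which puts the tips near 0.048. The gate spans 0.023 to 0.062.

Emit:
jog_arm([
  {"x": 0,"y": 0,"z": 1,"roll": 0},
  {"x": 0,"y": 0,"z": 0.8,"roll": 0},
  {"x": 0,"y": 0,"z": 0.5,"roll": 0},
  {"x": 0,"y": 0,"z": 0.3,"roll": 0},
  {"x": 0,"y": 0,"z": 0,"roll": 0},
])

```text
clock: 16.7
tool_pos: [0.4392, 0.0202, 0.0273]
orientation: [-180.0, -0.1, -171.8]
force: [-0.6, 0.1, -0.4]
opening: 0.0363
```

Emit:
jog_arm([
  {"x": -0.4,"y": 0,"z": 0,"roll": 0},
  {"x": -0.4,"y": 0,"z": 0,"roll": 0},
  {"x": -0.4,"y": 0,"z": 0,"roll": 0},
  {"x": -0.3,"y": 0,"z": 0,"roll": 0},
  {"x": -0.3,"y": 0,"z": 0,"roll": 0},
  {"x": -0.3,"y": 0,"z": 0,"roll": 0},
  {"x": -0.3,"y": 0,"z": 0,"roll": 0},
  {"x": -0.3,"y": 0,"z": 0,"roll": 0},
  {"x": -0.3,"y": 0,"z": 0,"roll": 0},
])

```text
clock: 17.6
tool_pos: [0.4691, 0.0245, 0.0278]
orientation: [-180.0, -0.0, -171.8]
force: [-1.6, 0.1, 0.9]
opening: 0.036
```

```bash
python3 - <<'E'
from plan import *
s=snap('scene','s10.png')
a=cv2.imread('pics/s10.png')[100:240,270:430]
cv2.imwrite('pics/z10.png',np.vstack([cv2.resize(a,(640,560),interpolation=cv2.INTER_CUBIC)]))
o=ctrl.get_obs();print(o['clock'],o['tool_pos'],o['orientation'],o['force'])
E
```

```text
17.65 [0.46968104 0.02464273 0.02779544] [-1.79988223e+02 -1.14439490e-02 -1.71768171e+02] [-0.48133182 -0.83830388  0.10825513]
```

View pics/z10.png

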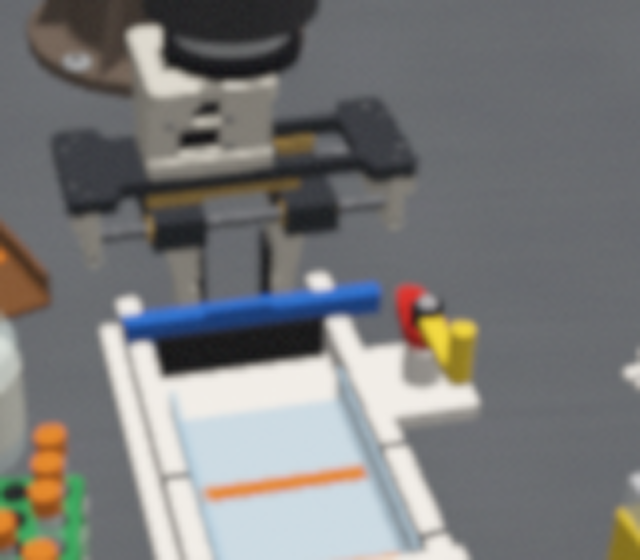

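The gate is moving: its top edge has shifted from row 300 to about 310. I continue pushing, more slowly towards the end.

Emit:
jog_arm([
  {"x": -0.4,"y": 0,"z": 0,"roll": 0},
  {"x": -0.4,"y": 0,"z": 0,"roll": 0},
  {"x": -0.4,"y": 0,"z": 0,"roll": 0},
  {"x": -0.4,"y": 0,"z": 0,"roll": 0},
  {"x": -0.4,"y": 0,"z": 0,"roll": 0},
  {"x": -0.4,"y": 0,"z": 0,"roll": 0},
  {"x": -0.4,"y": 0,"z": 0,"roll": 0},
  {"x": -0.4,"y": 0,"z": 0,"roll": 0},
  {"x": -0.4,"y": 0,"z": 0,"roll": 0},
  {"x": -0.4,"y": 0,"z": 0,"roll": 0},
])

```text
clock: 18.65
tool_pos: [0.5091, 0.0304, 0.0278]
orientation: [-180.0, -0.0, -171.8]
force: [-1.7, -2.4, -0.6]
opening: 0.0363
```

Emit:
jog_arm([
  {"x": -0.2,"y": 0,"z": 0,"roll": 0},
  {"x": -0.2,"y": 0,"z": 0,"roll": 0},
  {"x": -0.2,"y": 0,"z": 0,"roll": 0},
  {"x": -0.2,"y": 0,"z": 0,"roll": 0},
])

```text
clock: 19.05
tool_pos: [0.5166, 0.0315, 0.0278]
orientation: [180.0, -0.0, -171.8]
force: [-2.8, -1.3, 0.1]
opening: 0.0363
```

```bash
python3 - <<'E'
from plan import *
s=snap('scene','s11.png')
a=cv2.imread('pics/s11.png')[120:260,270:430]
cv2.imwrite('pics/z11.png',np.vstack([cv2.resize(a,(640,560),interpolation=cv2.INTER_CUBIC)]))
o=ctrl.get_obs();print(o['clock'],o['tool_pos'],o['orientation'],o['force'])
d=o['tool_pos'][:2]-POSE[:2];c,s_=np.cos(POSE[2]),np.sin(POSE[2]);print(c*d[0]+s_*d[1],-s_*d[0]+c*d[1])
E
```

```text
19.1 [0.51703145 0.03158486 0.02785232] [-1.79998169e+02  1.05438355e-03 -1.71768202e+02] [-2.61066011 -1.64247507 -0.08728548]
-0.06984998360267307 0.0001562093341915434
```

View pics/z11.png

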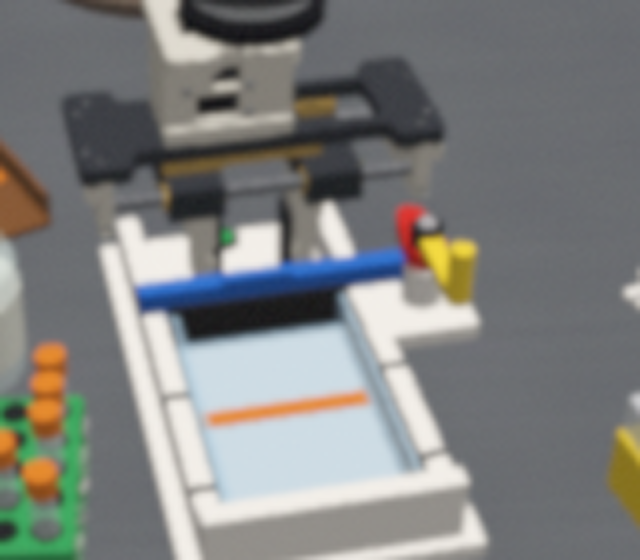

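Nominally about 4 mm remain. I go in 1 mm rows and watch the force.

Emit:
jog_arm([
  {"x": -0.1,"y": 0,"z": 0,"roll": 0},
  {"x": -0.1,"y": 0,"z": 0,"roll": 0},
  {"x": -0.1,"y": 0,"z": 0,"roll": 0},
  {"x": -0.1,"y": 0,"z": 0,"roll": 0},
])

```text
clock: 19.5
tool_pos: [0.5207, 0.0321, 0.0279]
orientation: [-180.0, -0.0, -171.8]
force: [-3.3, -2.5, -0.5]
opening: 0.0358
```

Emit:
jog_arm([
  {"x": -0.05,"y": 0,"z": 0,"roll": 0},
  {"x": -0.05,"y": 0,"z": 0,"roll": 0},
])

```text
clock: 19.7
tool_pos: [0.521, 0.0321, 0.0278]
orientation: [-180.0, -0.1, -171.8]
force: [-6.0, -0.3, 3.8]
opening: 0.0355
```

Emit:
jog_arm([
  {"x": -0.05,"y": 0,"z": 0,"roll": 0},
  {"x": -0.05,"y": 0,"z": 0,"roll": 0},
])

```text
clock: 19.9
tool_pos: [0.5211, 0.0321, 0.0278]
orientation: [-180.0, -0.2, -171.8]
force: [-9.8, 0.9, 6.2]
opening: 0.0359
```

Emit:
jog_arm([
  {"x": -0.05,"y": 0,"z": 0,"roll": 0},
  {"x": -0.05,"y": 0,"z": 0,"roll": 0},
])

```text
clock: 20.1
tool_pos: [0.5211, 0.032, 0.0277]
orientation: [-180.0, -0.2, -171.8]
force: [-13.7, 1.2, 11.3]
opening: 0.0359
```

```bash
python3 - <<'E'
from plan import *
o=ctrl.get_obs();print(o['clock'],o['tool_pos'],o['force'])
d=o['tool_pos'][:2]-POSE[:2];c,s_=np.cos(POSE[2]),np.sin(POSE[2]);print(c*d[0]+s_*d[1],-s_*d[0]+c*d[1])
snap('top','t12.png')
b=cv2.imread('pics/t12.png')[140:280,210:370];cv2.imwrite('pics/z12.png',cv2.resize(b,(640,560),interpolation=cv2.INTER_CUBIC))
E
```

```text
20.1 [0.52107296 0.0320361  0.0277411 ] [-13.73792406   1.21457213  11.3072435 ]
-0.06578569833030526 1.833832337823707e-05
```

View pics/z12.png

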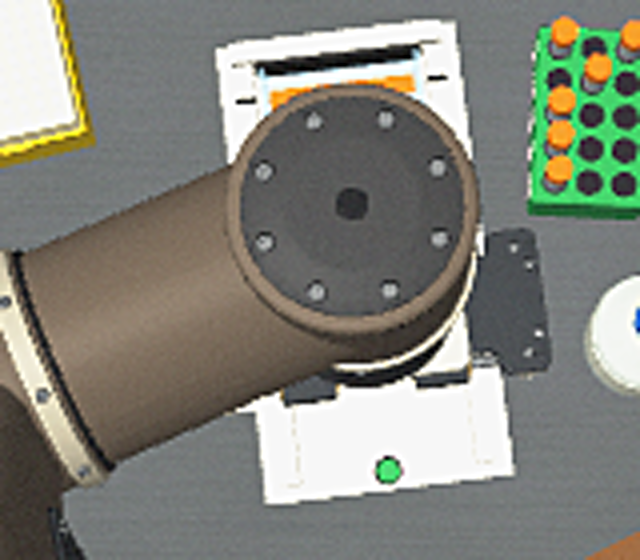

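The gate stalled with rising force at X ≈ −56 (home = −56), so gate and tray are home. Now I back off, lift and go over the knob, which is at cam ≈ 0.02.

```bash
python3 - <<'E'
from plan import *
o=ctrl.get_obs();p=o['tool_pos'].copy();y=o['orientation'][2]
c,s=np.cos(np.radians(y)),np.sin(np.radians(y))
p=p-np.array([c,s,0])*.0025*1  # commanded lead
a=p+np.array([c,s,0])*.02
T=[(*(p+np.array([c,s,0])*.01),y),(*a,y)]+[(a[0],a[1],p[2]+.042*i,y) for i in(1,2,3)]
w=c2w(POSE,[-6.3,103,154])[0];n=4
for i in range(1,n+1): T.append((a[0]+(w[0]-a[0])*i/n,a[1]+(w[1]-a[1])*i/n,p[2]+.126,y))
r,p1,y1=rows(p,y,T); show(r); print(p1,y1,w)
E
```

```text
[{"x": 1, "y": 0, "z": -0, "roll": -0}, {"x": 1, "y": 0, "z": -0, "roll": -0}, {"x": -0, "y": 0, "z": -4.2, "roll": -0}, {"x": -0, "y": 0, "z": -4.2, "roll": -0}, {"x": -0, "y": 0, "z": -4.2, "roll": -0}, {"x": -1.92, "y": 2.58, "z": -0, "roll": -0}, {"x": -1.92, "y": 2.58, "z": -0, "roll": -0}, {"x": -1.92, "y": 2.57, "z": -0, "roll": -0}, {"x": -1.92, "y": 2.58, "z": -0, "roll": -0}]
[0.56505894 0.14251244 0.15376374] -171.8069306066767 [0.56504329 0.14253669 0.154     ]
```

Emit:
jog_arm([
  {"x": 1,"y": 0,"z": 0,"roll": 0},
  {"x": 1,"y": 0,"z": 0,"roll": 0},
  {"x": 0,"y": 0,"z": -4.2,"roll": 0},
  {"x": 0,"y": 0,"z": -4.2,"roll": 0},
  {"x": 0,"y": 0,"z": -4.2,"roll": 0},
  {"x": -1.92,"y": 2.58,"z": 0,"roll": 0},
  {"x": -1.92,"y": 2.58,"z": 0,"roll": 0},
  {"x": -1.92,"y": 2.57,"z": 0,"roll": 0},
  {"x": -1.92,"y": 2.58,"z": 0,"roll": 0},
  {"x": 0,"y": 0,"z": 0,"roll": 0},
  {"x": 0,"y": 0,"z": 0,"roll": 0},
])

```text
clock: 21.25
tool_pos: [0.5652, 0.1434, 0.1536]
orientation: [180.0, 0.0, -171.7]
force: [0.4, -0.3, -0.7]
opening: 0.0358
```

```bash
python3 - <<'E'
from plan import *
s=snap('scene','s13.png');st=snap('top','t13.png')
a=cv2.imread('pics/s13.png')[80:240,270:430]
b=cv2.imread('pics/t13.png')[140:280,210:370]
cv2.imwrite('pics/z13.png',np.hstack([cv2.resize(a,(400,400),interpolation=cv2.INTER_CUBIC),cv2.resize(b,(400,350),interpolation=cv2.INTER_CUBIC)[:400] if 0 else cv2.resize(b,(400,400))]))
o=ctrl.get_obs();print(o['clock'],o['tool_pos'],o['orientation'],o['force'])
E
```

```text
21.35 [0.56475054 0.14236066 0.15390478] [ 1.79992937e+02  1.54107112e-02 -1.71770635e+02] [-0.41416484 -1.12212181 -0.3665347 ]
```

View pics/z13.png

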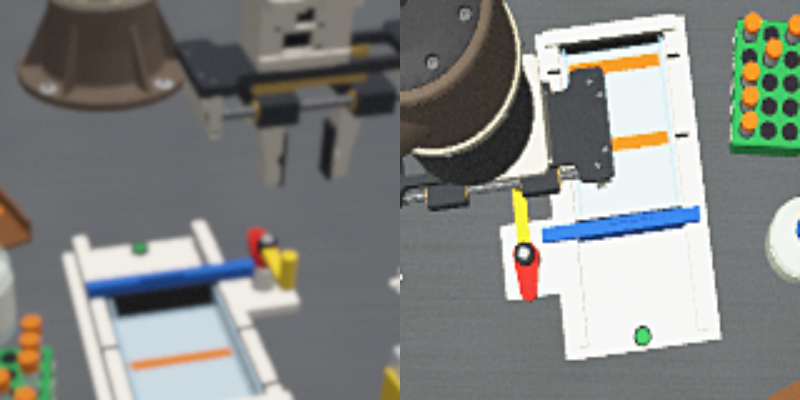

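The gate sits forward level with the hub, the tray touches the seal and the lever still points to +X. I descend over the knob and plan the return sweep.

Emit:
jog_arm([
  {"x": 0,"y": 0,"z": 3,"roll": 0},
  {"x": 0,"y": 0,"z": 2,"roll": 0},
  {"x": 0,"y": 0,"z": 1.5,"roll": 0},
  {"x": 0,"y": 0,"z": 1.5,"roll": 0},
  {"x": 0,"y": 0,"z": 1,"roll": 0},
  {"x": 0,"y": 0,"z": 1,"roll": 0},
  {"x": 0,"y": 0,"z": 0,"roll": 0},
])

```text
clock: 22.05
tool_pos: [0.5644, 0.142, 0.0528]
orientation: [-180.0, -0.1, -171.8]
force: [-0.1, 0.5, 0.2]
opening: 0.0364
```

```bash
python3 - <<'E'
from plan import *
o=ctrl.get_obs();p=o['tool_pos'];y=o['orientation'][2]
print(o['clock'],p,o['force'])
ph=np.linspace(0,1.76,36)[1:]
for i in(0,12,24):
    r,p,y=rows(p,y,arc(ph[i:i+12],z=54)); show(r); print(p,y)
E
```

```text
22.05 [0.56436449 0.14201233 0.05284315] [-0.11890466  0.45915348  0.2498784 ]
[{"x": -0.07, "y": 0.23, "z": -0.12, "roll": -0.052}, {"x": 0.01, "y": 0.3, "z": 0, "roll": -0.051}, {"x": 0.01, "y": 0.29, "z": 0, "roll": -0.05}, {"x": 0.01, "y": 0.29, "z": 0, "roll": -0.05}, {"x": 0, "y": 0.29, "z": 0, "roll": -0.05}, {"x": 0.01, "y": 0.29, "z": 0, "roll": -0.051}, {"x": 0.01, "y": 0.29, "z": 0, "roll": -0.05}, {"x": 0, "y": 0.29, "z": 0, "roll": -0.05}, {"x": 0.01, "y": 0.3, "z": 0, "roll": -0.051}, {"x": 0.01, "y": 0.29, "z": 0, "roll": -0.05}, {"x": 0.01, "y": 0.29, "z": 0, "roll": -0.05}, {"x": 0, "y": 0.29, "z": 0, "roll": -0.05}]
[0.55032845 0.17265533 0.05404315] -137.14076087124008
[{"x": 0.01, "y": 0.29, "z": 0, "roll": -0.051}, {"x": 0.01, "y": 0.29, "z": 0, "roll": -0.05}, {"x": 0.01, "y": 0.3, "z": 0, "roll": -0.05}, {"x": 0, "y": 0.29, "z": 0, "roll": -0.051}, {"x": 0.01, "y": 0.29, "z": 0, "roll": -0.05}, {"x": 0.01, "y": 0.29, "z": 0, "roll": -0.05}, {"x": 0.01, "y": 0.29, "z": 0, "roll": -0.05}, {"x": 0, "y": 0.29, "z": 0, "roll": -0.051}, {"x": 0.01, "y": 0.29, "z": 0, "roll": -0.05}, {"x": 0.01, "y": 0.3, "z": 0, "roll": -0.05}, {"x": 0, "y": 0.29, "z": 0, "roll": -0.051}, {"x": 0.01, "y": 0.29, "z": 0, "roll": -0.05}]
[0.52038737 0.18980209 0.05404315] -102.53411004533832
[{"x": 0.01, "y": 0.29, "z": 0, "roll": -0.05}, {"x": 0.01, "y": 0.29, "z": 0, "roll": -0.05}, {"x": 0, "y": 0.29, "z": 0, "roll": -0.051}, {"x": 0.01, "y": 0.3, "z": 0, "roll": -0.05}, {"x": 0.01, "y": 0.29, "z": 0, "roll": -0.05}, {"x": 0.01, "y": 0.29, "z": 0, "roll": -0.051}, {"x": 0, "y": 0.29, "z": 0, "roll": -0.05}, {"x": 0.01, "y": 0.29, "z": 0, "roll": -0.05}, {"x": 0.01, "y": 0.29, "z": 0, "roll": -0.05}, {"x": 0.01, "y": 0.29, "z": 0, "roll": -0.051}, {"x": 0, "y": 0.3, "z": 0, "roll": -0.05}]
[0.48872094 0.18796632 0.05404315] -70.84954397460373
```

Emit:
jog_arm([
  {"x": -0.07,"y": 0.23,"z": -0.1,"roll": -0.052},
  {"x": 0.01,"y": 0.3,"z": 0,"roll": -0.051},
  {"x": 0.01,"y": 0.29,"z": 0,"roll": -0.05},
  {"x": 0.01,"y": 0.29,"z": 0,"roll": -0.05},
  {"x": 0,"y": 0.29,"z": 0,"roll": -0.05},
  {"x": 0.01,"y": 0.29,"z": 0,"roll": -0.051},
  {"x": 0.01,"y": 0.29,"z": 0,"roll": -0.05},
  {"x": 0,"y": 0.29,"z": 0,"roll": -0.05},
  {"x": 0.01,"y": 0.3,"z": 0,"roll": -0.051},
  {"x": 0.01,"y": 0.29,"z": 0,"roll": -0.05},
  {"x": 0.01,"y": 0.29,"z": 0,"roll": -0.05},
  {"x": 0,"y": 0.29,"z": 0,"roll": -0.05},
])

```text
clock: 23.25
tool_pos: [0.5512, 0.1732, 0.0556]
orientation: [-180.0, 0.0, -137.0]
force: [-0.4, -1.1, -0.1]
opening: 0.0359
```

Emit:
jog_arm([
  {"x": 0.01,"y": 0.29,"z": 0,"roll": -0.051},
  {"x": 0.01,"y": 0.29,"z": 0,"roll": -0.05},
  {"x": 0.01,"y": 0.3,"z": 0,"roll": -0.05},
  {"x": 0,"y": 0.29,"z": 0,"roll": -0.051},
  {"x": 0.01,"y": 0.29,"z": 0,"roll": -0.05},
  {"x": 0.01,"y": 0.29,"z": 0,"roll": -0.05},
  {"x": 0.01,"y": 0.29,"z": 0,"roll": -0.05},
  {"x": 0,"y": 0.29,"z": 0,"roll": -0.051},
  {"x": 0.01,"y": 0.29,"z": 0,"roll": -0.05},
  {"x": 0.01,"y": 0.3,"z": 0,"roll": -0.05},
  {"x": 0,"y": 0.29,"z": 0,"roll": -0.051},
  {"x": 0.01,"y": 0.29,"z": 0,"roll": -0.05},
])

```text
clock: 24.45
tool_pos: [0.5215, 0.1905, 0.0557]
orientation: [-179.9, 0.0, -102.4]
force: [1.6, -1.4, 0.5]
opening: 0.036
```

Emit:
jog_arm([
  {"x": 0.01,"y": 0.29,"z": 0,"roll": -0.05},
  {"x": 0.01,"y": 0.29,"z": 0,"roll": -0.05},
  {"x": 0,"y": 0.29,"z": 0,"roll": -0.051},
  {"x": 0.01,"y": 0.3,"z": 0,"roll": -0.05},
  {"x": 0.01,"y": 0.29,"z": 0,"roll": -0.05},
  {"x": 0.01,"y": 0.29,"z": 0,"roll": -0.051},
  {"x": 0,"y": 0.29,"z": 0,"roll": -0.05},
  {"x": 0.01,"y": 0.29,"z": 0,"roll": -0.05},
  {"x": 0.01,"y": 0.29,"z": 0,"roll": -0.05},
  {"x": 0,"y": 0,"z": 0,"roll": 0},
])

```text
clock: 25.45
tool_pos: [0.4955, 0.1905, 0.0557]
orientation: [-179.9, 0.0, -76.6]
force: [0.1, 0.3, 0.8]
opening: 0.036
```

```bash
python3 - <<'E'
from plan import *
s=snap('scene','s14.png');st=snap('top','t14.png')
a=cv2.imread('pics/s14.png')[80:240,270:430]
b=cv2.imread('pics/t14.png')[160:280,210:330]
cv2.imwrite('pics/z14.png',np.hstack([cv2.resize(a,(400,400),interpolation=cv2.INTER_CUBIC),cv2.resize(b,(400,400))]))
o=ctrl.get_obs();print(o['clock'],o['tool_pos'],o['orientation'],o['force'])
E
```

```text
25.55 [0.49543564 0.19042314 0.05543705] [-1.79948446e+02  2.54398202e-02 -7.66845660e+01] [ 0.82457817 -0.42999813  0.00925534]
```

View pics/z14.png

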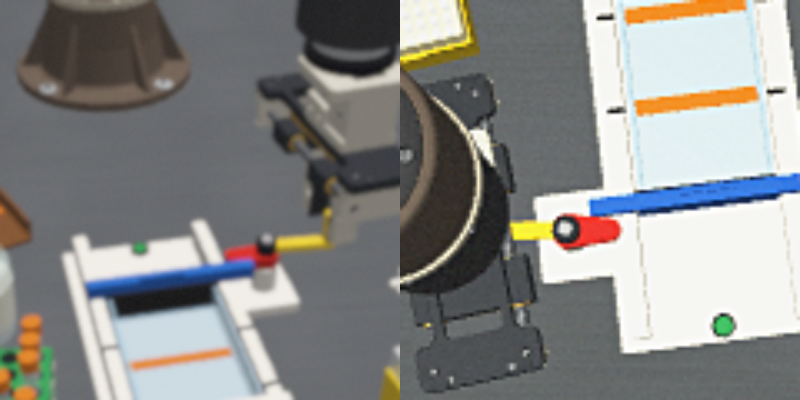

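The cam is behind the gate at about 1.47 rad. I push it gently on to the stop.

Emit:
jog_arm([
  {"x": 0,"y": 0.29,"z": 0,"roll": -0.05},
  {"x": 0.01,"y": 0.2,"z": 0,"roll": -0.035},
  {"x": 0,"y": 0.1,"z": 0,"roll": -0.017},
  {"x": 0,"y": 0,"z": 0,"roll": 0},
])

```text
clock: 25.95
tool_pos: [0.4898, 0.1888, 0.0552]
orientation: [-180.0, 0.0, -70.8]
force: [1.1, 0.2, 2.1]
opening: 0.036
```

Emit:
jog_arm([
  {"x": 0,"y": 0.1,"z": 0,"roll": -0.017},
  {"x": 0,"y": 0.1,"z": 0,"roll": -0.017},
  {"x": 0,"y": 0,"z": 0,"roll": 0},
])

```text
clock: 26.25
tool_pos: [0.4884, 0.1881, 0.0552]
orientation: [-179.9, -0.0, -68.8]
force: [4.1, -0.7, -0.2]
opening: 0.0362
```

```bash
python3 - <<'E'
from plan import *
s=snap('top','t15.png')
b=cv2.imread('pics/t15.png')[180:280,210:310]
cv2.imwrite('pics/z15.png',cv2.resize(b,(600,600),interpolation=cv2.INTER_CUBIC))
o=ctrl.get_obs();print(o['clock'],o['tool_pos'],o['orientation'],o['force'])
for f in(1.4,1.5,1.57,1.6):
  print(f,((proj(s,c2w(POSE,[[-64.3-38*np.cos(f),102-38*np.sin(f),61],[-64.3,102,76]]))-[210,180])*6+3).round())
E
```

```text
26.3 [0.48836083 0.18812781 0.05515487] [-1.79919641e+02 -1.57403572e-03 -6.87872934e+01] [ 5.00321522 -1.40957483  0.70379567]
1.4 [[398. 302.]
 [298. 293.]]
1.5 [[398. 292.]
 [298. 293.]]
1.57 [[398. 285.]
 [298. 293.]]
1.6 [[397. 282.]
 [298. 293.]]
```

View pics/z15.png

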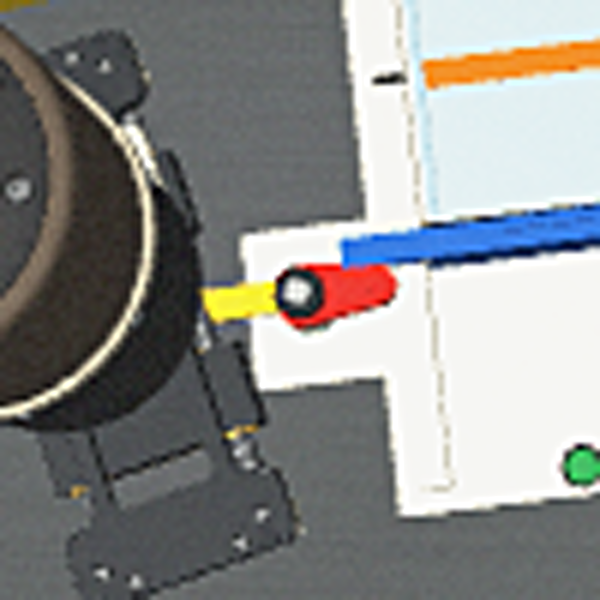

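The nose tip at (397,283) matches ≈1.59 rad, and the force rose to 5 N against the stop. I centre the fingers around the knob, lift off and move away for a final look.

Emit:
jog_arm([
  {"x": 0,"y": -0.4,"z": 0,"roll": 0},
  {"x": 0,"y": -0.5,"z": 0,"roll": 0},
  {"x": 0,"y": 0,"z": 0,"roll": 0},
  {"x": 0,"y": 0,"z": -2,"roll": 0},
  {"x": 0,"y": 0,"z": -3,"roll": 0},
  {"x": 0,"y": 0,"z": -4,"roll": 0},
  {"x": 0,"y": 0,"z": -4,"roll": 0},
  {"x": 0,"y": 0,"z": 0,"roll": 0},
])

```text
clock: 27.1
tool_pos: [0.4985, 0.1927, 0.1904]
orientation: [-179.5, 0.1, -68.8]
force: [0.1, 0.0, -0.5]
opening: 0.0362
```

Emit:
jog_arm([
  {"x": -4,"y": 0,"z": 0,"roll": 0},
  {"x": -4,"y": 0,"z": 0,"roll": 0},
  {"x": -4,"y": 0,"z": 0,"roll": 0},
  {"x": -4,"y": 0,"z": 0,"roll": 0},
  {"x": 0,"y": 0,"z": 0,"roll": 0},
  {"x": 0,"y": 0,"z": 0,"roll": 0},
])

```text
clock: 27.7
tool_pos: [0.4373, 0.3409, 0.1841]
orientation: [179.9, -0.0, -68.7]
force: [-0.4, -0.3, 0.1]
opening: 0.036
```

```bash
python3 - <<'E'
from plan import *
s=snap('top','t16.png');snap('scene','s16.png')
a=cv2.imread('pics/s16.png')[120:280,250:450]
b=cv2.imread('pics/t16.png')[130:290,200:400]
cv2.imwrite('pics/z16.png',cv2.resize(b,(750,600),interpolation=cv2.INTER_CUBIC))
cv2.imwrite('pics/z16s.png',cv2.resize(a,(750,600),interpolation=cv2.INTER_CUBIC))
o=ctrl.get_obs();print(o['clock'],o['tool_pos'],o['force'])
f=lambda P:((proj(s,c2w(POSE,P))-[200,130])*3.75+1.4).round()
print('knob 1.57/1.6',f([[-64.3+58*np.cos(x),102+58*np.sin(x),99] for x in(1.5,1.57,1.6)]))
print('gate back home',f([[-56,85,62],[-56,-65,62]]),'tray front home',f([[109,45,48],[109,-45,48]]))
E
```

```text
27.8 [0.43795788 0.33973192 0.18444957] [ 0.48738813  0.16254377 -0.46251629]
knob 1.57/1.6 [[124. 372.]
 [125. 378.]
 [125. 381.]]
gate back home [[251. 356.]
 [486. 326.]] tray front home [[285. 102.]
 [422.  85.]]
```

View pics/z16.png

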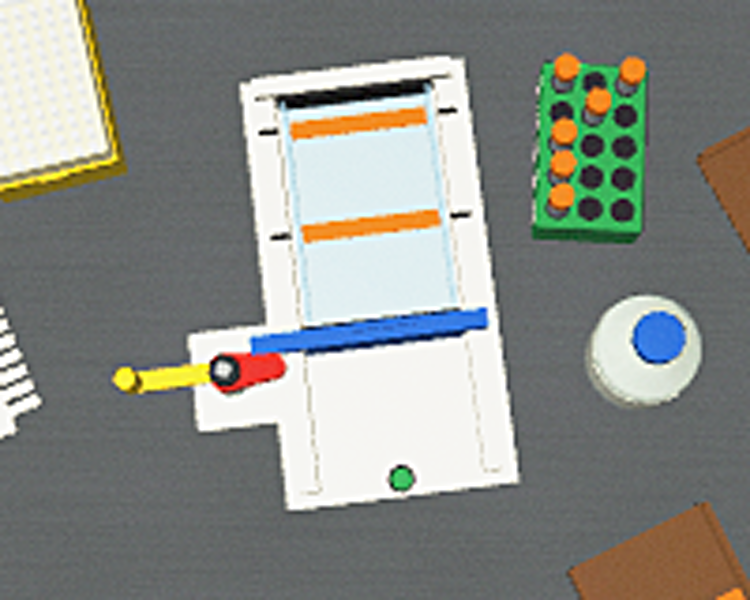

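View pics/z16s.png

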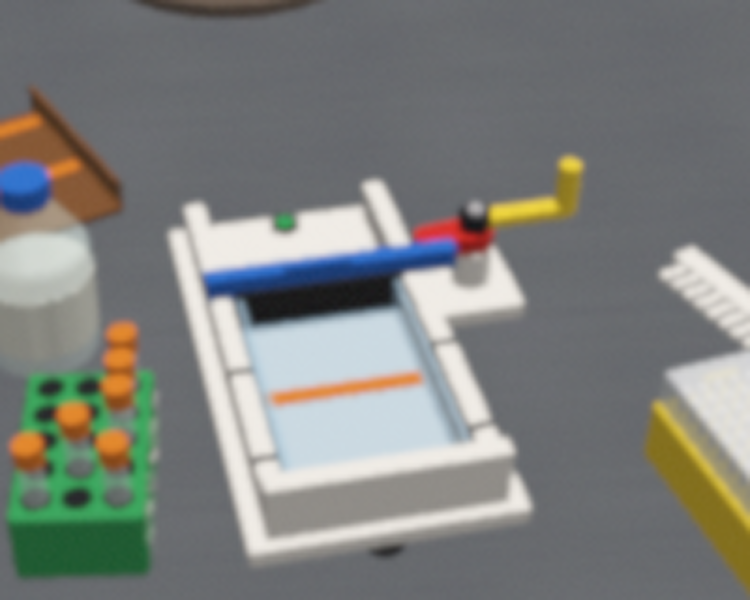

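View pics/t16.png

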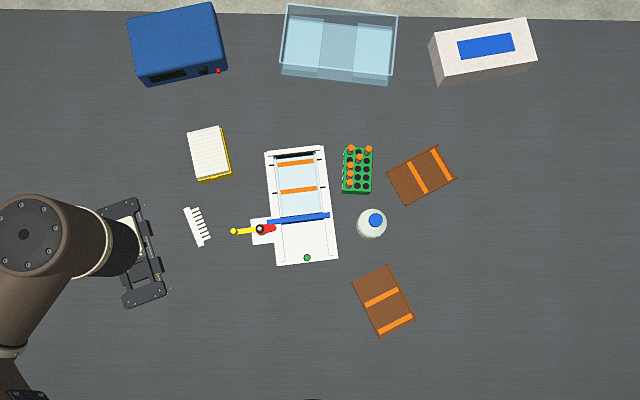

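The knob at (126,378) matches cam ≈1.57–1.58. The gate's back edge lies within about 1 mm of home and the tray end is on the seal. The rack, tip box, bottle and comb are at their starting pixels.

```bash
python3 -c "
from plant import ctrl
print(ctrl.close_job())"
```

```text
the job is handed in; nothing more can be done
None
```

The gel caster is ready for pouring, and I handed the job in at about 28 s of the 58 s allowed. In order, I turned the lever to bring the cam to its low point, pushed the gate until the tray was home, and turned the lever back until it met its stop.

**Last checks:**
- **Gate:** it stalled with rising force (about 14 N sideways) with its back face at X ≈ −56 mm, which is home. In the last pictures it is within about 1 mm of home.
- **Tray:** its far end is against the seal in the last top picture.
- **Cam:** it reads about 1.57–1.59 rad and sits behind the gate's wing. The push reached about 5 N at the stop.
- **Everything else:** the rack, tip box, bottle and comb show at the same pixels as at the start. The robot is clear and touching nothing.

**What went wrong or disagreed:**
- **First lever sweep:** it passed over the knob without touching it. In the pictures the fingertips sit about 20 mm higher than the reported tool position, and I found no cause. I lowered the tool to allow for that, and the second sweep moved the lever.
- **Wrist force:** at the gate stall the wrist also read about 11 N vertically, well under the limit.

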